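# Lock the label roll with a snap ring

### The arm

A 6-joint arm with a two-finger parallel gripper is mounted at the origin on a cart in front of the work surface, level with it; the furniture and walls round the work are solid. World frame = base frame: x ahead of the robot, y to its left, z up, the work surface at z = 0. Lengths are in m, angles in rad, forces in N, time in s.
With the tool pointing down it reaches from about 0.25 to 0.725 m from the base axis. Payload 4 kg.
Tool frame: the origin (TCP) lies on the centre line of the jaws, within the pads' length; the fingertips stand 17 mm ahead of it and the grasp point (between the pads) lies 2 mm behind it; z points along the fingers, x is the direction in which the jaws open and shut, and the axes are right-handed (so a half turn about z gives the same grasp; the last joint's range is limited). The gripper opens to 85 mm and grips with 20 to 120 N. Pads are 22 mm wide; open, the fingers measure 114 mm over their backs; the gripper's body (76 mm by 85 mm) begins 54 mm behind the grasp point. The pads swing forward as they close: fully open they stand 13 mm farther back than shut.
Start: joints at [1.332, 0.241, 0.005, 1.335, 0, 1.571], TCP at [0.118, 0.486, 0.225] pointing down, gripper open.
Joint ranges: [-2.72, 2.72], [-1.05, 1.87], [-1.09, 1.28], [-1.99, 2.15], [-1.42, 1.44], [-3.14, 3.14]. Speed limits (rad/s): [2.79, 2.79, 3.14, 3.14, 3.14, 3.14].

### API

Orientations are given as a unit quaternion [x, y, z, w].
In Python, from workcell import bot gives the robot as it stands.
- The arm moves only by the tool jog_arm, never from a script. Its arguments are lists of equal length, an entry for each row: "jaw": the closure, from 0 (fully open) to 1 (shut); "linear": the shift along the tool's x, y, z in m, a list of three; "delta_rot": the turn, a rotation vector about the tool's x, y, z in degrees, a list of three. A call has exactly 8 rows; each row is the pose to reach, as a shift and turn from the pose commanded when the call began, along the tool's axes at that moment; what a row does not reach only later rows make up. A row lasts 1/12 s, in which the tool goes at most 41.7 mm and 7.16 degrees, less where a joint would pass 70% of its speed; a pose out of reach is approached as far as the arm can. A call with a gripper value outside its range is refused whole. The fingers move at their own pace and stop on an object; the grip force is fixed at half the most. Time passes only in rows, so rows that repeat a pose let the fingers close, or fill a call up. It gives the time, the measured TCP pose, the force and the opening at its end, in the units of the state.
- bot.get_obs(): the state, without advancing time (a new reading comes with each control period).
- bot.camera(name): name is "scene" or "top" or "wrist"; returns (picture, depth): 420x560x3 uint8, red, green, blue; 420x560 float32, m along the optical axis (not along the pixel's ray), 0 where there is no reading.
- bot.calibration(name): a dict with "fovy" (degrees; the focal length in pixels is half the picture's height over the tangent of half this angle, whatever the lens; pixels are square), "cx", "cy" (the principal point, pixels), "k1" (the pictures are not rectified: a ray, as slopes to the right and down, at radius r is drawn at 1 + k1 r^2 times it, then the intrinsics apply), "origin" and "orientation" of the camera in the world. Camera axes: x right, y down, z forward; pixel columns grow to the right and rows downward; lengths in m; the calibration is good to about 2 mm. A picture is of the moment at which its call begins: read the wrist's pose just before it. calibration takes no time and is no camera call; for the wrist camera it gives the pose at the moment of the call.
- bot.job_done(): hands the job in, once; it reports no verdict.
The state is a dict: "clock": time; "joint_pos": joint angles; "joint_vel": joint speeds; "tau": joint torques, N m; "eef_pos": TCP position; "tool_rot": TCP orientation; "ft_force": force on the tool from outside, world axes, zero at the start; "ft_torque": the same for the moment, N m; "grip_width": finger opening in m.
Only numpy, scipy, OpenCV 4.12 (cv2) and the standard library are available. Lean on these libraries where they do the work, as an engineer would, in place of code of your own. Each camera call takes 0.05 s, during which the arm holds its last target.

### The job

Lock the label roll on its spindle with the loose steel snap ring: pick the ring up by its two upright ears, squeeze them so that the ring spreads, and, keeping it spread and level, lower it over the spindle's head and push it down against the sprung disc until it is past the head. Then let it contract into the groove under the head and leave it sitting there; feel your way down, never force it (stay under about 15 N), and do not disturb the other things on the table.

Things in the scene. Friction and masses are not known exactly. Their poses are not given: they have to be found in the camera images.
- ring: Loose bare steel snap ring, 68 x 50 x 46 mm, 58 g, lying flat, ears up. Origin: underside of the hoop, on its axis; z up, x from the spring coil at the back to the open front with two eyes. Hoop: two half hoops, 4 mm tall (z 0-4), 6 mm broad, 34 mm inner diameter closed. Wires rise from the eyes in front (x 18-30 mm), cross, and each carries an ear on the other side. Any yaw on the spindle will do.
- ears (a point): Point midway between the ears, where to squeeze along the ring's y; 4 mm behind the hoop's axis, 33 mm over its underside. The ears are upright plates 26 mm long (x -21 to 5 mm), z 20-46 mm, nothing under them but the hoop. Closed, their outer faces form a V: 42 mm apart in front, 28 mm behind; fully squeezed they are parallel, 22 mm apart. Squeezing takes 8 N, then up to 16 N at a stop that bears more.
- coil (a point): The spring coil on which the two half hoops turn, 28 mm behind the hoop's axis. Squeezing the ears together spreads the hoop; let go, it springs shut. The ears also swing forward on the hoop, so as they are squeezed in still fingers the hoop moves back (to its -x) by about 5 mm: its axis then lies about 1 mm behind the middle of the fingers. Squeezed to the stop it clears the spindle's head by 2 to 4 mm all round when concentric.
- ring_left (a joint): How far the ring is spread: angle of each half hoop about the spring coil, 0 = closed and empty, 0.28 rad = fully spread (stop); about 0.05 when it has closed in the spindle's groove, about 0.18 when it clamps on the spindle's head, which is wrong.
- spindle: Label spindle, fixed on the table: grey round base 116 mm wide, 8 mm high, a white label roll on it, a steel stem up its middle. Origin: centre of the base's underside, on the stem's axis; z up. The stem is set by hand to a height that is not reported: everything on it (head, groove, disc) stands 0 to 24 mm above the 'lowest' points listed, to be found by touch. It does not move under load.
- roll_top (a point): Centre of the label roll's top, 70 mm over the table; the roll is 100 mm in diameter.
- lowest_head (a point): On the stem's axis, 96 mm over the table: where the underside of the head is if the stem is set lowest; really 0 to 24 mm above. The head is 41 mm in diameter and 4 mm tall, then a 3 mm chamfer to a flat end of 34 mm diameter. Below its underside the stem is 36 mm in diameter: that is the groove for the ring.
- lowest_disc (a point): On the axis, 98 mm over the table: top of the sprung pressure disc (64 mm outside, 42 mm hole) if the stem is set lowest; really 0 to 24 mm above, always 2 mm above the head's underside. It yields at 2.4 N, then 1 N per mm, with a hard stop after 11 mm. The ring is past the head once the disc is 6 mm down (8.5 N); 8 to 9 mm (11 N) is right. The ring then let go, the disc lifts it against the head.
- gift_small: Small white gift box, 81 x 120 x 42 mm, bystander; origin: centre of its underside.
- coasters: Stack of square felt coasters, 97 x 97 x 21 mm, bystander; origin: centre of its underside.
There are look-alikes about, which are no part of the job. There is more than one size of the ring; the job needs the largest.

How it is judged:
By the outcome, as a careful person would: the job done as asked, in the order asked, and still so for the second after the job is handed in, with the robot touching nothing.
It also fails if it takes over 50 s, if anything falls off the work surface, if the arm or the gripper's body presses on something with over 40 N, if the wrist force passes 120 N, or if a joint passes its speed limit or range.

## Working session

There is one attempt and no reset: what is moved stays moved. The work goes in short steps, Python scripts to look and compute and a tool call to move; the robot and the scene stay as the last step left them, time stands still between calls to the robot, and variables do not carry over. Pictures are saved under pics/ and viewed, and the job is handed in when it is done.

Besides the shell and the picture viewer there is one more tool, called by a JSON object that holds its "op" and its "data". jog_arm: Moves the arm, as the interface text tells. Its arguments: {"type":"object","properties":{"jaw":{"type":"array","items":{"type":"number"}},"linear":{"type":"array","items":{"type":"array","items":{"type":"number"}}},"delta_rot":{"type":"array","items":{"type":"array","items":{"type":"number"}}}},"required":["jaw","linear","delta_rot"]}

```bash
ls; mkdir -p pics; python3 - <<'E'
from workcell import bot
import cv2,numpy as np
o=bot.get_obs()
for k,v in o.items(): print(k,np.round(v,4))
for n in ("scene","top","wrist"):
    c=bot.calibration(n); print(n,c)
    p,d=bot.camera(n)
    cv2.imwrite(f"pics/{n}0.png",p[:,:,::-1]); np.save(f"pics/{n}0d.npy",d)
print(bot.get_obs()['clock'])
E
```

```text
pics
clock 0.0
joint_pos [1.332  0.2414 0.0037 1.3352 0.     1.5708]
joint_vel [ 0.0004  0.002   0.0012  0.0002 -0.0016 -0.0017]
tau [-0.00000e+00 -3.72319e+01  2.52408e+01  1.69000e-02  1.00000e-04
  0.00000e+00]
eef_pos [0.1181 0.4852 0.2242]
tool_rot [ 7.863e-01  6.178e-01 -8.000e-04  6.000e-04]
ft_force [ 0.1988 -0.0714 -0.0836]
ft_torque [-0.0059  0.0464 -0.0107]
grip_width 0.0852
scene {'fovy': 43.97121122331167, 'cx': 276.8536641859065, 'cy': 213.88159645527972, 'k1': -0.15948855299646025, 'origin': array([-0.07319029,  0.92373455,  0.65418725]), 'orientation': array([-0.28011827,  0.81475866, -0.48441157,  0.15181409])}
top {'fovy': 42.68694309284422, 'cx': 286.4947567583264, 'cy': 203.3322975304958, 'k1': -0.1546943970502654, 'origin': array([0.34923591, 0.09490373, 1.51235506]), 'orientation': array([-0.70325597,  0.70748324, -0.05562686,  0.04247525])}
wrist {'fovy': 68.9504071602043, 'cx': 276.17174964891313, 'cy': 210.87356430013944, 'k1': -0.02403044764805346, 'origin': array([0.0354447 , 0.50582434, 0.37334888]), 'orientation': array([0.77495851, 0.60953512, 0.1027465 , 0.13171716])}
0.15
```

View pics/scene0.png

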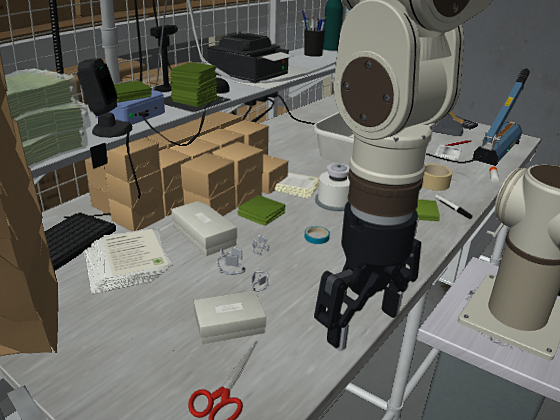

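View pics/top0.png

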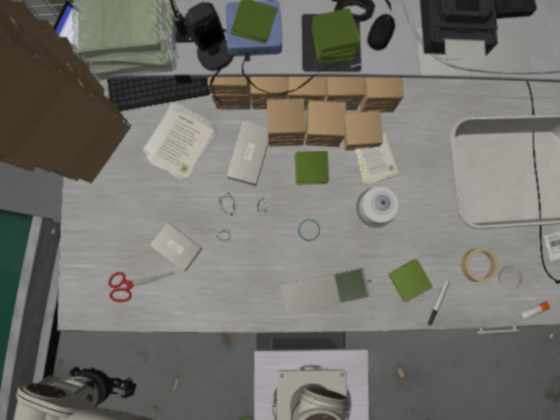

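View pics/wrist0.png

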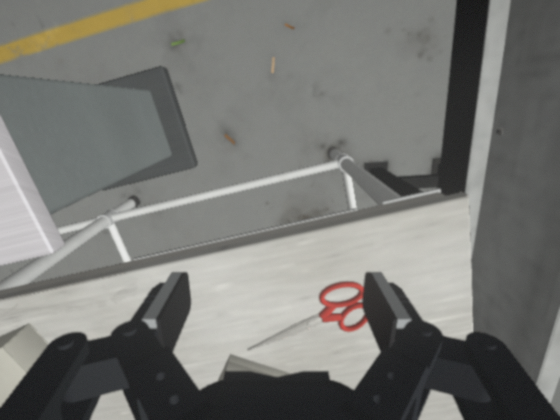

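The scene shows three rings: about (231,260), (260,243) and (260,280). In the top view they are at (228,204), (262,205) and (224,235), with the spindle at (380,205). I'll zoom in on these.

```bash
cat > h.py <<'E'
import numpy as np,cv2
from scipy.spatial.transform import Rotation as R
def K(c):
    f=210/np.tan(np.radians(c['fovy'])/2); return f
def ray(c,uv):
    uv=np.atleast_2d(np.asarray(uv,float)); f=K(c)
    d=np.stack([(uv[:,0]-c['cx'])/f,(uv[:,1]-c['cy'])/f],1)
    s=d.copy()
    for _ in range(20): s=d/(1+c['k1']*(s**2).sum(1,keepdims=True))
    return np.c_[s,np.ones(len(s))]
def plane(c,uv,z):
    r=R.from_quat(c['orientation']).apply(ray(c,uv)); o=c['origin']
    return o+r*((z-o[2])/r[:,2])[:,None]
def pts(c,uv,dep):
    return c['origin']+R.from_quat(c['orientation']).apply(ray(c,uv)*np.asarray(dep)[:,None])
def proj(c,P):
    P=np.atleast_2d(P); q=R.from_quat(c['orientation']).inv().apply(P-c['origin'])
    s=q[:,:2]/q[:,2:]; s=s*(1+c['k1']*(s**2).sum(1,keepdims=True))
    return s*K(c)+[c['cx'],c['cy']]
def cloud(c,d,u0,u1,v0,v1):
    v,u=np.mgrid[v0:v1,u0:u1]; uv=np.c_[u.ravel(),v.ravel()]
    dd=d[v0:v1,u0:u1].ravel(); m=dd>0
    return pts(c,uv[m],dd[m]),uv[m]
E
python3 - <<'E'
from h import *
from workcell import bot
a=cv2.imread('pics/top0.png')[185:250,200:280]; a=cv2.resize(a,None,fx=9,fy=9,interpolation=cv2.INTER_CUBIC); cv2.imwrite('pics/topc.png',a)
a=cv2.imread('pics/scene0.png')[225:300,205:285]; a=cv2.resize(a,None,fx=8,fy=8,interpolation=cv2.INTER_CUBIC); cv2.imwrite('pics/scenec.png',a)
c=bot.calibration('top')
for uv in [(228,204),(262,205),(224,235),(380,205)]: print(uv,plane(c,[uv],0.02).round(3))
d=np.load('pics/top0d.npy')
P,uv=cloud(c,d,350,405,180,230)
for lo,hi in ((.06,.08),(.085,.14)):
    m=(P[:,2]>lo)&(P[:,2]<hi); q=P[m]; 
    print(m.sum(),q.mean(0).round(4),np.percentile(q,[1,99],axis=0).round(3))
    if m.sum()>4: print((cv2.minEnclosingCircle(q[:,:2].astype(np.float32))))
print(np.histogram(P[:,2],bins=np.arange(0,.15,.005)))
E
```

```text
(228, 204) [[0.557 0.23  0.02 ]]
(262, 205) [[0.553 0.135 0.02 ]]
(224, 235) [[0.47  0.241 0.02 ]]
(380, 205) [[ 0.552 -0.198  0.02 ]]
597 [ 0.5436 -0.1826  0.0702] [[ 0.499 -0.235  0.061]
 [ 0.595 -0.14   0.077]]
((0.5475640892982483, -0.1885627955198288), 0.050533708184957504)
430 [ 0.547  -0.1879  0.1019] [[ 0.517 -0.218  0.093]
 [ 0.578 -0.158  0.11 ]]
((0.5473368763923645, -0.18826515972614288), 0.032041680067777634)
(array([683, 219,  85,  31,  20,  12,   9,   9,  15,  13,  12,  10,  31,
       235, 289,  42,   1,   0,  15, 120, 206,  81,   8,   0,   0,   0,
         0,   0,   0]), array([0.   , 0.005, 0.01 , 0.015, 0.02 , 0.025, 0.03 , 0.035, 0.04 ,
       0.045, 0.05 , 0.055, 0.06 , 0.065, 0.07 , 0.075, 0.08 , 0.085,
       0.09 , 0.095, 0.1  , 0.105, 0.11 , 0.115, 0.12 , 0.125, 0.13 ,
       0.135, 0.14 , 0.145]))
```

View pics/topc.png

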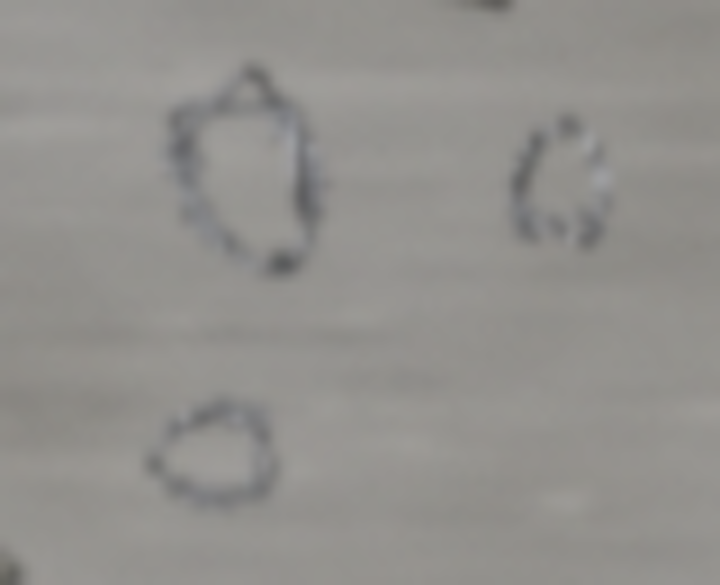

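View pics/scenec.png

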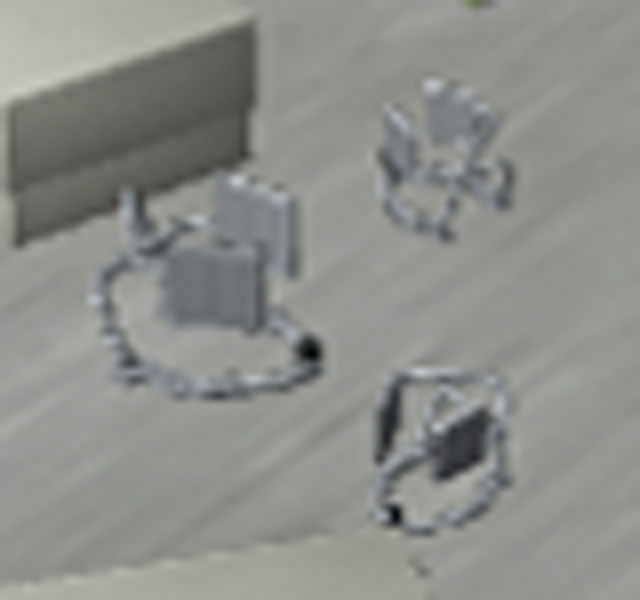

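The large ring is the one at top (228,204), with its dark coil at about (231,214) and its front at (228,193). The spindle's head is at about (0.5475, -0.188). Next I'll work out a wrist view over the ring.

```bash
python3 - <<'E'
from h import *
from workcell import bot
c=bot.calibration('top'); s=bot.calibration('scene')
coil=plane(c,[(231.1,214.1)],.003)[0]; coil2=plane(s,[(243.5,268.8)],.003)[0]
print(coil,coil2)
fr=plane(c,[(228.3,193)],.01)[0]; print(fr, np.degrees(np.arctan2(*(fr-coil)[[1,0]])))
# wrist camera in tool frame
w=bot.calibration('wrist');o=bot.get_obs()
T=R.from_quat(o['tool_rot'])
print('cam in tool',T.inv().apply(w['origin']-o['eef_pos']), T.inv().apply(R.from_quat(w['orientation']).apply([0,0,1])))
# both spindle in scene depth
d=np.load('pics/scene0d.npy')
P,uv=cloud(s,d,300,360,150,220)
m=(P[:,2]>.09)&(P[:,2]<.14); print(m.sum(),cv2.minEnclosingCircle(P[m][:,:2].astype(np.float32)),np.percentile(P[m],[2,50,98],axis=0).round(3))
# rel to tool for target TCP
tgt=np.array([.50,.235,.24]); print(T.inv().apply(tgt-o['eef_pos']))
E
```

```text
[0.53010127 0.22288927 0.003     ] [0.53137233 0.21936402 0.003     ]
[0.58943586 0.23065548 0.01      ] 7.4569615493538315
cam in tool [ 0.00015738 -0.08522364 -0.14904918] [7.94954956e-04 3.29377714e-01 9.44197908e-01]
221 ((0.5471504926681519, -0.18706418573856354), 0.034332118928432465) [[ 0.518 -0.217  0.091]
 [ 0.543 -0.178  0.099]
 [ 0.576 -0.157  0.105]]
[-0.15291837  0.43020729 -0.01532076]
```

{"op": "jog_arm", "data": {"jaw": [0,0,0,0,0,0,0,0], "linear": [[-0.01,0.03,0],[-0.022,0.065,0],[-0.035,0.1,0],[-0.048,0.135,0],[-0.061,0.17,0],[-0.074,0.205,0],[-0.087,0.24,0],[-0.1,0.275,0]], "delta_rot": [[0,0,-3],[0,0,-6],[0,0,-9],[0,0,-12],[0,0,-15],[0,0,-18],[0,0,-21],[0,0,-21]]}}

```text
clock: 0.82
eef_pos: [0.3629, 0.3222, 0.225]
tool_rot: [0.66, 0.751, -0.0, -0.0]
ft_force: [-0.1, 1.4, -0.5]
grip_width: 0.085
```

```bash
python3 - <<'E'
from h import *
from workcell import bot
o=bot.get_obs(); T=R.from_quat(o['tool_rot']); print(o['clock'],o['eef_pos'],o['joint_pos'],T.as_matrix()[:,0])
print(T.inv().apply(np.array([.50,.235,.24])-o['eef_pos']))
E
```

```text
0.8167 [0.36291847 0.32218652 0.22496024] [ 7.25964692e-01  2.11815516e-01 -3.25019502e-02  1.32677753e+00
  7.80235016e-05  5.96424687e-01] [-1.29178018e-01  9.91621414e-01 -1.03206168e-04]
[-0.1041655   0.12466602 -0.01506528]
```

{"op": "jog_arm", "data": {"jaw": [0,0,0,0,0,0,0,0], "linear": [[-0.02,0.025,-0.005],[-0.042,0.05,-0.01],[-0.064,0.075,-0.015],[-0.085,0.1,-0.015],[-0.1,0.12,-0.015],[-0.104,0.125,-0.015],[-0.104,0.125,-0.015],[-0.104,0.125,-0.015]], "delta_rot": [[0,0,0],[0,0,0],[0,0,0],[0,0,0],[0,0,0],[0,0,0],[0,0,0],[0,0,0]]}}

```text
clock: 1.48
eef_pos: [0.4985, 0.2363, 0.2395]
tool_rot: [0.661, 0.751, -0.001, -0.001]
ft_force: [-1.1, 0.2, -0.1]
grip_width: 0.0853
```

```bash
python3 - <<'E'
from h import *
from workcell import bot
import json
o=bot.get_obs(); c=bot.calibration('wrist'); p,d=bot.camera('wrist')
np.savez('pics/w1.npz',p=p,d=d,**{k:np.asarray(v) for k,v in c.items()})
cv2.imwrite('pics/w1.png',p[:,:,::-1]); print(o['clock'],o['eef_pos'],proj(c,[.5575,.2265,.0]))
E
```

```text
1.4833 [0.49845107 0.23630428 0.23949446] [[263.12806097 215.96864971]]
```

View pics/w1.png

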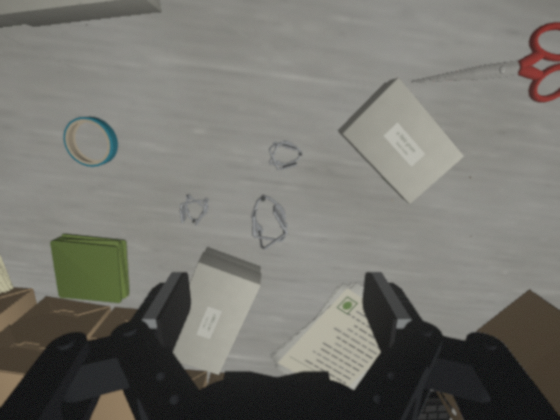

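Wrist view: ring at about (268,220), coil at (263,198), front wires at (265,242). I'll lower for a closer view.

{"op": "jog_arm", "data": {"jaw": [0,0,0,0,0,0,0,0], "linear": [[0,0,0.03],[0,0,0.06],[0,0,0.09],[0,0.0,0.11],[0,0.0,0.11],[0,0,0.11],[0,0,0.11],[0,0,0.11]], "delta_rot": [[0,0,0],[0,0,0],[0,0,0],[0,0,0],[0,0,0],[0,0,0],[0,0,0],[0,0,0]]}}

```text
clock: 2.2
eef_pos: [0.5001, 0.2375, 0.1324]
tool_rot: [0.66, 0.751, 0.002, 0.001]
ft_force: [-0.4, -0.3, 0.8]
grip_width: 0.0852
```

```bash
python3 - <<'E'
from h import *
from workcell import bot
o=bot.get_obs(); c=bot.calibration('wrist'); p,d=bot.camera('wrist')
np.savez('pics/w2.npz',p=p,d=d,**{k:np.asarray(v) for k,v in c.items()})
uv=proj(c,[.5575,.2265,.02])[0]; print(o['clock'],o['eef_pos'],uv)
u,v=uv.astype(int); u0=u-70;v0=v-60
print(u0,v0)
cv2.imwrite('pics/w2.png',cv2.resize(p[max(v0,0):v0+120,u0:u0+140,::-1],None,fx=5,fy=5,interpolation=cv2.INTER_CUBIC))
E
```

```text
2.2 [0.50008939 0.23751672 0.1323899 ] [256.52683412 258.99499077]
186 198
```

View pics/w2.png

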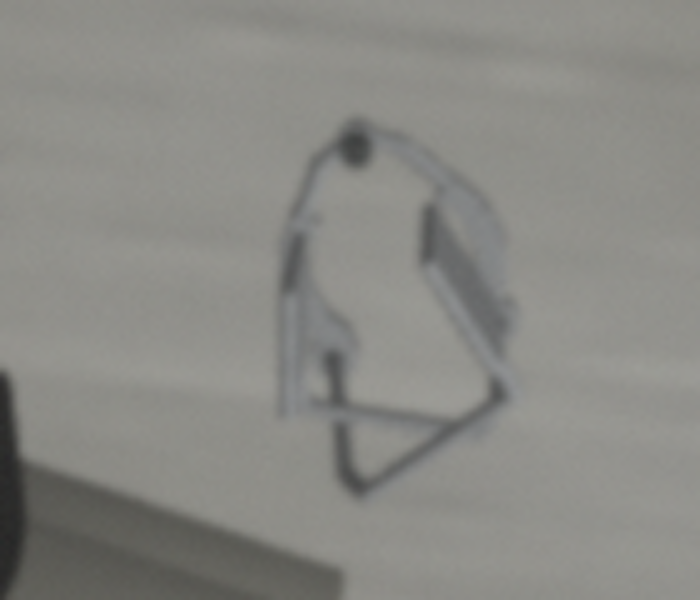

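Close view (5x crop, offset 186,198): coil at (355,147). Left ear's top edge runs (288,290)-(288,412) and the right one (430,262)-(512,395).

```bash
python3 - <<'E'
from h import *
w=np.load('pics/w2.npz'); c={k:w[k] for k in w.files if k not in'pd'}
off=np.array([186,198]); f=lambda x,y:(np.array([x,y])-2)/5+off
g=lambda x,y,z: plane(c,[f(x,y)],z)[0]
LB,LF,RB,RF=g(284,290,.046),g(283,413,.046),g(433,262,.046),g(514,395,.046)
coil=g(355,147,.004); coil0=g(355,135,.0)
print('front gap',np.linalg.norm(RF-LF),'back',np.linalg.norm(RB-LB),'len',np.linalg.norm(RF-RB),np.linalg.norm(LF-LB))
ax=(RF+LF)/2-(RB+LB)/2; print('yaw axis',np.degrees(np.arctan2(ax[1],ax[0])))
yv=(RF-LF+RB-LB); print('yaw from y',np.degrees(np.arctan2(-yv[0],yv[1])))
a=lambda p:np.degrees(np.arctan2(p[1],p[0]))
print('ear angles',a(RF-RB),a(LF-LB), 'bis',(a(RF-RB)+a(LF-LB))/2)
fm=(RF+LF)/2; bm=(RB+LB)/2; v=fm-coil; print('coil',coil,'fm',fm,'bm',bm,'yaw coil-fm',a(v),np.linalg.norm(v[:2]))
top=g(360,490,.02); print(top,a(top-coil))
E
```

```text
front gap 0.0411216317371833 back 0.026213867783172452 len 0.029750763366988828 0.024478339221567114
yaw axis 21.924506482380107
yaw from y 15.110358974973996
ear angles 35.91422297986573 4.837825644746914 bis 20.37602431230632
coil [0.53119706 0.22278003 0.004     ] fm [0.56155661 0.2362387  0.046     ] bm [0.53731353 0.226481   0.046     ] yaw coil-fm 23.908149514042417 0.03320900436361655
[0.59854927 0.23200961 0.02      ] 7.802901001625675
```

```bash
python3 - <<'E'
from h import *
from workcell import bot
w=np.load('pics/w2.npz'); c={k:w[k] for k in w.files if k not in'pd'}
off=np.array([186,198]); f=lambda x,y:(np.array([x,y])-2)/5+off
P=np.array([.5535,.2318]);th=np.radians(22)
for uv in[(20,465),(345,570)]:
    for z in(.042,):
        q=plane(c,[f(*uv)],z)[0]; dd=q[:2]-P
        print(q,'along tooly(fwd)',dd@[np.cos(th),np.sin(th)],'ring y',dd@[-np.sin(th),np.cos(th)])
for uv in [(507,245),(283,255)]: # hoop outer
    q=plane(c,[f(*uv)],.002)[0]; dd=q[:2]-[.5572,.2333]; print(q,np.linalg.norm(dd))
o=bot.get_obs();T=R.from_quat(o['tool_rot']); print(T.inv().apply(np.array([.5535,.2318,.10])-o['eef_pos']))
E
```

```text
[0.58586282 0.16915084 0.042     ] along tooly(fwd) 0.006537495432348394 ring y -0.07021061914699402
[0.60113599 0.23067598 0.042     ] along tooly(fwd) 0.04374625271175369 ring y -0.018886924940718315
[0.54937116 0.25550465 0.002     ] 0.023544361065739403
[0.55742124 0.21083457 0.002     ] 0.022466520650345576
[-0.01235016  0.0520586   0.03250853]
```

{"op": "jog_arm", "data": {"jaw": [0.22,0.22,0.22,0.22,0.22,0.22,0.22,0.22], "linear": [[-0.003,0.015,0.01],[-0.006,0.03,0.02],[-0.009,0.045,0.03],[-0.0125,0.052,0.0325],[-0.0125,0.052,0.0325],[-0.0125,0.052,0.0325],[-0.0125,0.052,0.0325],[-0.0125,0.052,0.0325]], "delta_rot": [[0,0,-4],[0,0,-8],[0,0,-12],[0,0,-14.6],[0,0,-14.6],[0,0,-14.6],[0,0,-14.6],[0,0,-14.6]]}}

```text
clock: 2.92
eef_pos: [0.5521, 0.2309, 0.0986]
tool_rot: [0.56, 0.829, 0.001, 0.0]
ft_force: [-0.4, 0.2, 0.6]
grip_width: 0.067
```

```bash
cat > look.py <<'E'
import sys
from h import *
from workcell import bot
def look(name,cam='wrist'):
    o=bot.get_obs(); c=bot.calibration(cam); p,d=bot.camera(cam)
    np.savez(f'pics/{name}.npz',p=p,d=d,**{k:np.asarray(v) for k,v in c.items()})
    cv2.imwrite(f'pics/{name}.png',p[:,:,::-1])
    T=R.from_quat(o['tool_rot']).as_matrix()
    print(o['clock'],'pos',o['eef_pos'].round(4),'yaw x',np.degrees(np.arctan2(T[1,0],T[0,0])).round(2),'z',T[:,2].round(4),'F',np.round(o['ft_force'],2),'w',o['grip_width'])
    return o,c,p,d
if __name__=='__main__': look(*sys.argv[1:])
E
python3 look.py w3
```

```text
2.9167 pos [0.5521 0.2309 0.0986] yaw x 111.9 z [ 1.1e-03  6.0e-04 -1.0e+00] F [-0.38  0.2   0.61] w 0.06697765830796552
```

View pics/w3.png

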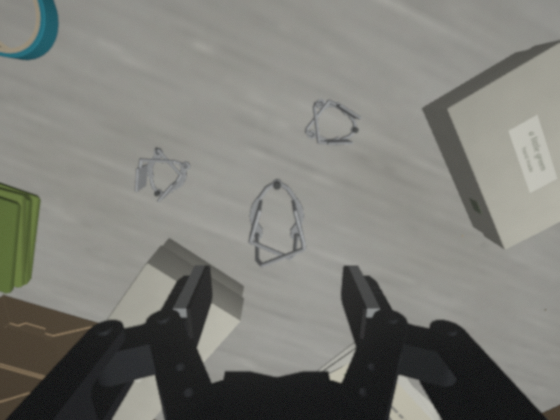

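Ring is centred between the fingers and aligned (coil at (277,184), ears symmetric). Descending.

{"op": "jog_arm", "data": {"jaw": [0.22,0.22,0.22,0.22,0.22,0.22,0.22,0.22], "linear": [[0,0.0015,0.01],[0,0.0015,0.02],[0,0.0015,0.03],[0,0.0015,0.04],[0,0.0015,0.05],[0,0.0015,0.058],[0,0.0015,0.062],[0,0.0015,0.062]], "delta_rot": [[0,0,0],[0,0,0],[0,0,0],[0,0,0],[0,0,0],[0,0,0],[0,0,0],[0,0,0]]}}

```text
clock: 3.63
eef_pos: [0.5526, 0.2307, 0.0338]
tool_rot: [0.56, 0.829, -0.001, -0.001]
ft_force: [-1.2, 0.1, -0.1]
grip_width: 0.0665
```

```bash
python3 look.py w4; python3 look.py s4 scene; python3 -c "
import cv2
a=cv2.imread('pics/s4.png')[200:310,170:320];cv2.imwrite('pics/s4c.png',cv2.resize(a,None,fx=5,fy=5,interpolation=cv2.INTER_CUBIC))"
```

```text
3.6333 pos [0.5526 0.2307 0.0338] yaw x 111.91 z [-0.0027 -0.0012 -1.    ] F [-1.23  0.12 -0.13] w 0.06647756091404698
3.6833 pos [0.5531 0.231  0.0348] yaw x 111.92 z [-1.4e-03 -6.0e-04 -1.0e+00] F [ 0.5  -0.06  0.47] w 0.06669487381829443
```

View pics/w4.png

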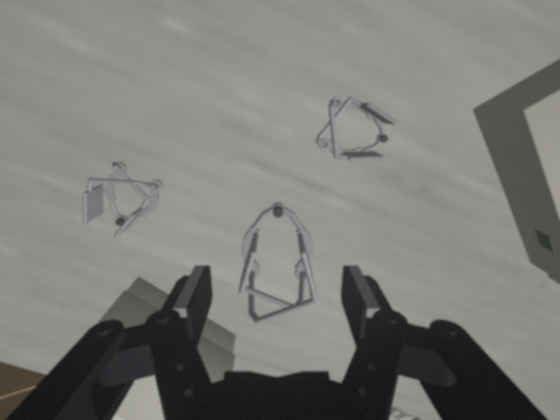

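View pics/s4c.png

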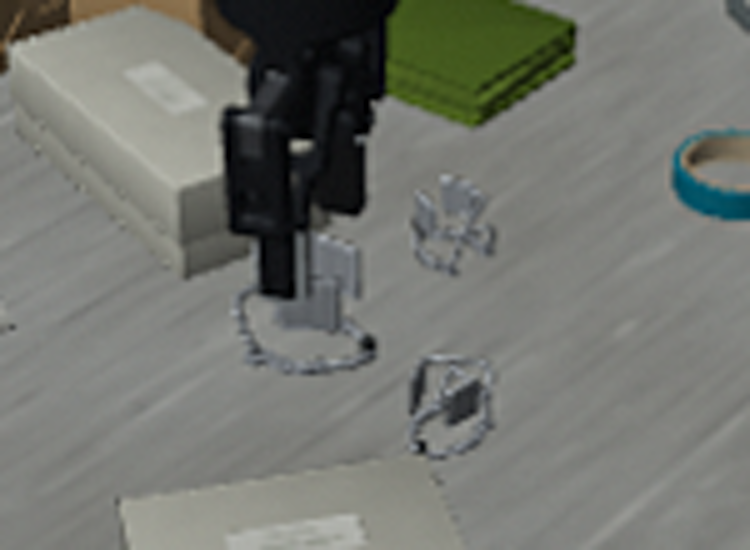

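```bash
python3 - <<'E'
from h import *
for n,pos in(('w4',[.5526,.2307,.0338]),('s4',[.5531,.2310,.0348])):
    w=np.load(f'pics/{n}.npz'); c={k:w[k] for k in w.files if k not in'pd'}
    th=np.radians(111.9); X=np.array([np.cos(th),np.sin(th),0]);Y=np.array([np.sin(th),-np.cos(th),0]);Z=np.array([0,0,-1])
    g=lambda x,y,z:np.array(pos)+x*X+y*Y+z*Z
    for z in(.007,.017):
      print(n,z,[proj(c,[g(x,y,z)])[0].round(0).tolist() for x in(-.033,.033) for y in(-.011,.011)])
    # ring model points: ear front tops & back tops with axis (.5572,.2333), yaw 22
    a=np.radians(22);A=np.array([np.cos(a),np.sin(a),0]);B=np.array([-np.sin(a),np.cos(a),0]);C=np.array([.5572,.2333,0])
    for x,y in((.005,.021),(.005,-.021),(-.021,.014),(-.021,-.014)): print(x,y,proj(c,[C+x*A+y*B+[0,0,.046]])[0].round(1))
    print('coil',proj(c,[C-.028*A+[0,0,.004]])[0])
a=cv2.imread('pics/w4.png')[180:370,150:400];cv2.imwrite('pics/w4c.png',cv2.resize(a,None,fx=3,fy=3,interpolation=cv2.INTER_CUBIC))
E
```

```text
w4 0.007 [[217.0, 244.0], [219.0, 278.0], [334.0, 244.0], [332.0, 278.0]]
w4 0.017 [[220.0, 237.0], [222.0, 269.0], [331.0, 237.0], [329.0, 269.0]]
0.005 0.021 [316.6 296.1]
0.005 -0.021 [236.8 296.1]
-0.021 0.014 [304.8 251.6]
-0.021 -0.014 [248.6 251.6]
coil [276.59796689 210.78188705]
s4 0.007 [[242.0, 251.0], [232.0, 249.0], [232.0, 267.0], [222.0, 266.0]]
s4 0.017 [[242.0, 255.0], [233.0, 253.0], [232.0, 271.0], [222.0, 269.0]]
0.005 0.021 [224.3 255.6]
0.005 -0.021 [230.9 245.3]
-0.021 0.014 [237.1 255.9]
-0.021 -0.014 [241.3 249. ]
coil [242.51200929 269.15287533]
```

View pics/w4c.png

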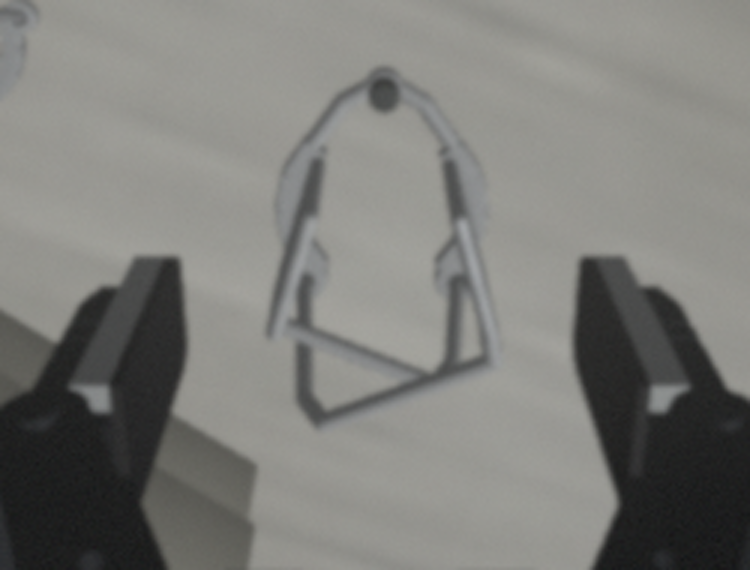

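```bash
python3 - <<'E'
from h import *
w=np.load('pics/s4.npz'); c={k:w[k] for k in w.files if k not in'pd'}
pos=np.array([.5531,.2310,.0348])
th=np.radians(111.9); X=np.array([np.cos(th),np.sin(th),0]);Y=np.array([np.sin(th),-np.cos(th),0]);Z=np.array([0,0,-1])
g=lambda x,y,z:np.array(pos)+x*X+y*Y+z*Z
for z in(-.02,-.01,0,.01): print(z,[proj(c,[g(x,y,z)])[0].round(1).tolist() for x in(.033,.041) for y in(-.011,.011)])
w=np.load('pics/w4.npz');d=w['d']; 
for uv in[(350,275),(350,290),(345,280),(206,280),(203,275),(277,400)]: print(uv,d[uv[1],uv[0]])
a=w['p'][230:420,300:440,::-1];cv2.imwrite('pics/w4d.png',cv2.resize(a,None,fx=4,fy=4,interpolation=cv2.INTER_CUBIC)[:600])
E
```

```text
-0.02 [[231.6, 256.6], [221.6, 254.8], [230.3, 258.7], [220.3, 256.9]]
-0.01 [[231.7, 260.6], [221.8, 258.8], [230.4, 262.7], [220.4, 260.9]]
0 [[231.8, 264.6], [221.9, 262.8], [230.5, 266.7], [220.6, 264.8]]
0.01 [[231.9, 268.5], [222.1, 266.7], [230.6, 270.6], [220.7, 268.8]]
(350, 275) 0.13986444
(350, 290) 0.13639836
(345, 280) 0.14878622
(206, 280) 0.14617413
(203, 275) 0.13970979
(277, 400) 0.080962196
```

View pics/w4d.png

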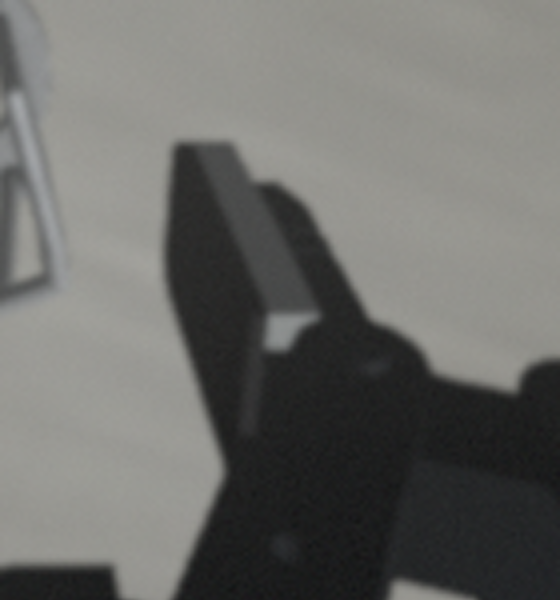

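```bash
python3 - <<'E'
from h import *
from workcell import bot
c=bot.calibration('scene')
pos=np.array([.1181,.4852,.2242]);T=R.from_quat([.7863,.6178,-.0008,.0006]).as_matrix()
im=cv2.imread('pics/scene0.png')
for s in(-1,1):
  for z in(-.02,-.01,0,.01,.02): print(s,z,[proj(c,[pos+T@[s*x,y,z]])[0].round(0).tolist() for x in(.0425,.052) for y in(-.011,.011)])
a=im[240:360,300:440];cv2.imwrite('pics/s0c.png',cv2.resize(a,None,fx=5,fy=5,interpolation=cv2.INTER_CUBIC))
E
```

```text
-1 -0.02 [[394.0, 319.0], [380.0, 310.0], [399.0, 315.0], [385.0, 307.0]]
-1 -0.01 [[393.0, 325.0], [379.0, 316.0], [398.0, 322.0], [384.0, 313.0]]
-1 0 [[391.0, 331.0], [378.0, 322.0], [396.0, 328.0], [383.0, 319.0]]
-1 0.01 [[390.0, 337.0], [377.0, 328.0], [395.0, 334.0], [382.0, 325.0]]
-1 0.02 [[389.0, 343.0], [376.0, 334.0], [394.0, 340.0], [381.0, 331.0]]
1 -0.02 [[345.0, 349.0], [331.0, 339.0], [339.0, 353.0], [325.0, 342.0]]
1 -0.01 [[344.0, 356.0], [331.0, 345.0], [338.0, 360.0], [325.0, 349.0]]
1 0 [[343.0, 362.0], [330.0, 352.0], [337.0, 366.0], [324.0, 355.0]]
1 0.01 [[342.0, 368.0], [329.0, 358.0], [337.0, 372.0], [323.0, 361.0]]
1 0.02 [[342.0, 374.0], [329.0, 364.0], [336.0, 378.0], [323.0, 367.0]]
```

View pics/s0c.png

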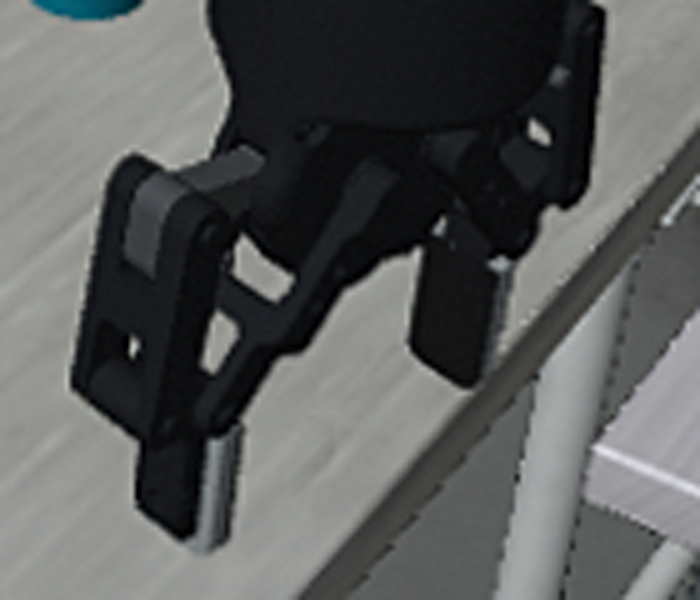

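Both cameras show the fingertips at about z=0.049 (around 14 mm behind the TCP at this opening), higher than the data sheet says and just over the ear tops. I'll lower in a safe step and look again.

{"op": "jog_arm", "data": {"jaw": [0.22,0.22,0.22,0.22,0.22,0.22,0.22,0.22], "linear": [[0,0,0.003],[0,0,0.006],[0,0,0.009],[0,0,0.012],[0,0,0.014],[0,0,0.014],[0,0,0.014],[0,0,0.014]], "delta_rot": [[0,0,0],[0,0,0],[0,0,0],[0,0,0],[0,0,0],[0,0,0],[0,0,0],[0,0,0]]}}

```text
clock: 4.4
eef_pos: [0.5537, 0.2312, 0.0217]
tool_rot: [0.56, 0.829, 0.0, 0.0]
ft_force: [0.1, 0.8, -0.3]
grip_width: 0.0666
```

```bash
python3 look.py w5; python3 look.py s5 scene; python3 -c "
import cv2
a=cv2.imread('pics/s5.png')[200:310,170:320];b=cv2.imread('pics/w5.png')[180:370,150:400]
cv2.imwrite('pics/s5c.png',cv2.resize(a,None,fx=5,fy=5,interpolation=cv2.INTER_CUBIC));cv2.imwrite('pics/w5c.png',cv2.resize(b,None,fx=3,fy=3,interpolation=cv2.INTER_CUBIC))"
```

```text
4.4 pos [0.5537 0.2312 0.0217] yaw x 111.92 z [ 1.e-04  0.e+00 -1.e+00] F [ 0.1   0.83 -0.3 ] w 0.0666049980947951
4.45 pos [0.5537 0.2312 0.0218] yaw x 111.92 z [ 3.e-04  1.e-04 -1.e+00] F [ 0.68  0.28 -0.54] w 0.06667177538140759
```

View pics/w5c.png

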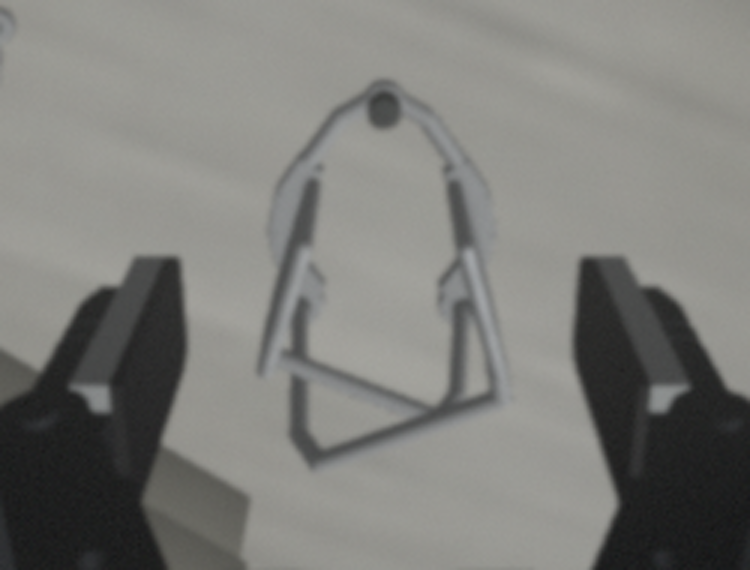

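View pics/s5c.png

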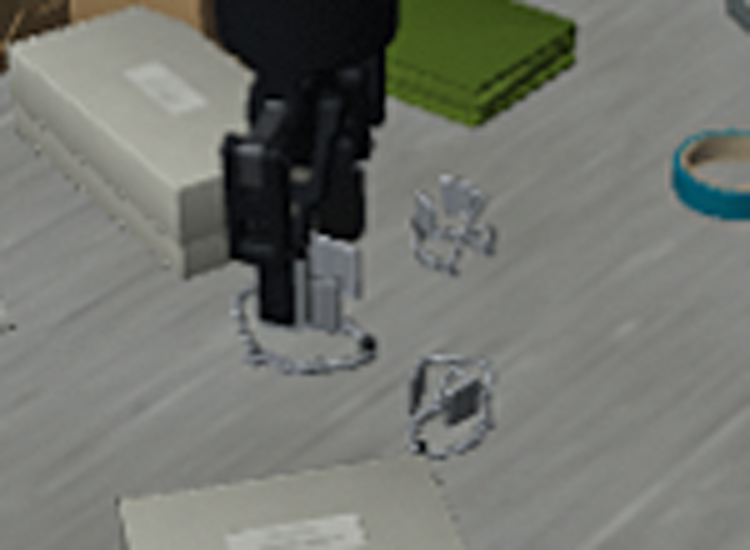

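{"op": "jog_arm", "data": {"jaw": [0.22,0.22,0.22,0.22,0.22,0.35,0.42,0.42], "linear": [[0,0,0.003],[0,0,0.006],[0,0,0.009],[0,0,0.012],[0,0,0.012],[0,0,0.012],[0,0,0.012],[0,0,0.012]], "delta_rot": [[0,0,0],[0,0,0],[0,0,0],[0,0,0],[0,0,0],[0,0,0],[0,0,0],[0,0,0]]}}

```text
clock: 5.17
eef_pos: [0.5537, 0.2312, 0.0097]
tool_rot: [0.56, 0.829, 0.0, 0.0]
ft_force: [-0.2, 1.1, 0.9]
grip_width: 0.0496
```

```bash
python3 look.py w6; python3 look.py s6 scene; python3 -c "
import cv2
a=cv2.imread('pics/s6.png')[200:310,170:320];b=cv2.imread('pics/w6.png')[180:370,150:400]
cv2.imwrite('pics/s6c.png',cv2.resize(a,None,fx=5,fy=5,interpolation=cv2.INTER_CUBIC));cv2.imwrite('pics/w6c.png',cv2.resize(b,None,fx=3,fy=3,interpolation=cv2.INTER_CUBIC))"
```

```text
5.1667 pos [0.5537 0.2312 0.0097] yaw x 111.92 z [ 3.e-04  1.e-04 -1.e+00] F [-0.19  1.06  0.88] w 0.049621529585356226
5.2167 pos [0.5538 0.2312 0.0098] yaw x 111.92 z [ 3.e-04  1.e-04 -1.e+00] F [-0.76  0.09 -0.19] w 0.04950358631768807
```

View pics/w6c.png

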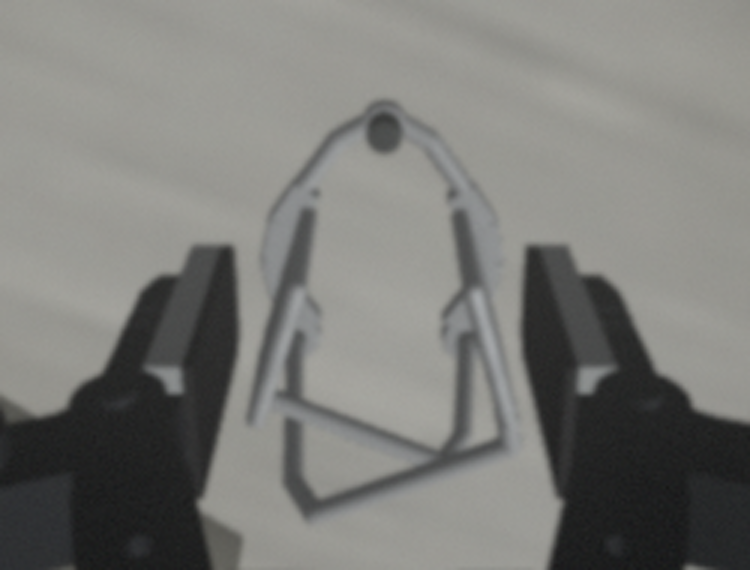

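View pics/s6c.png

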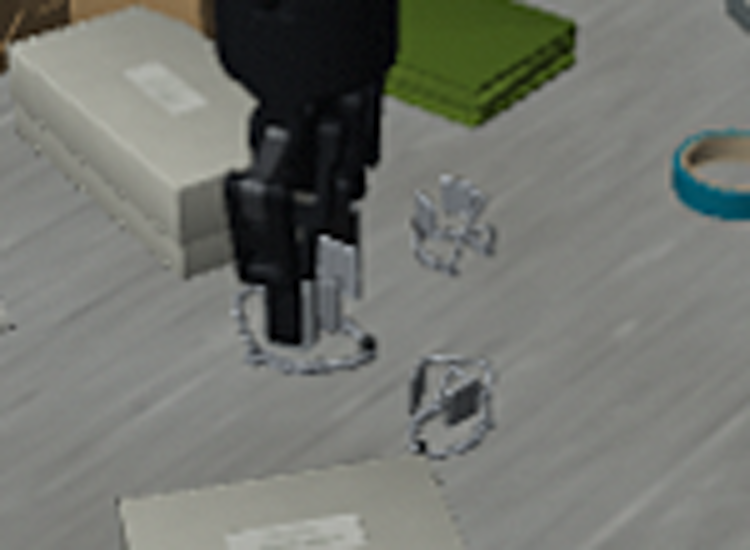

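Fingertips are now about 20 mm above the table, outside both ears and centred. Raising 1.5 mm and squeezing.

{"op": "jog_arm", "data": {"jaw": [0.5,0.6,0.7,0.8,0.9,1,1,1], "linear": [[0,0,-0.0015],[0,0,-0.0015],[0,0,-0.0015],[0,0,-0.0015],[0,0,-0.0015],[0,0,-0.0015],[0,0,-0.0015],[0,0,-0.0015]], "delta_rot": [[0,0,0],[0,0,0],[0,0,0],[0,0,0],[0,0,0],[0,0,0],[0,0,0],[0,0,0]]}}

```text
clock: 5.93
eef_pos: [0.5562, 0.2328, 0.0143]
tool_rot: [0.56, 0.829, 0.003, 0.002]
ft_force: [-0.3, 1.1, 11.1]
grip_width: 0.0181
```

```bash
python3 look.py w7; python3 look.py s7 scene; python3 -c "
import cv2
a=cv2.imread('pics/s7.png')[200:310,170:320];b=cv2.imread('pics/w7.png')[180:370,150:400]
cv2.imwrite('pics/s7c.png',cv2.resize(a,None,fx=5,fy=5,interpolation=cv2.INTER_CUBIC));cv2.imwrite('pics/w7c.png',cv2.resize(b,None,fx=3,fy=3,interpolation=cv2.INTER_CUBIC))"
```

```text
5.9333 pos [0.5562 0.2328 0.0143] yaw x 111.95 z [ 0.0061  0.0034 -1.    ] F [-0.34  1.09 11.07] w 0.01807971125307678
5.9833 pos [0.5562 0.2328 0.0143] yaw x 111.95 z [ 0.0061  0.0034 -1.    ] F [0.13 1.18 9.54] w 0.018123203012494187
```

View pics/w7c.png

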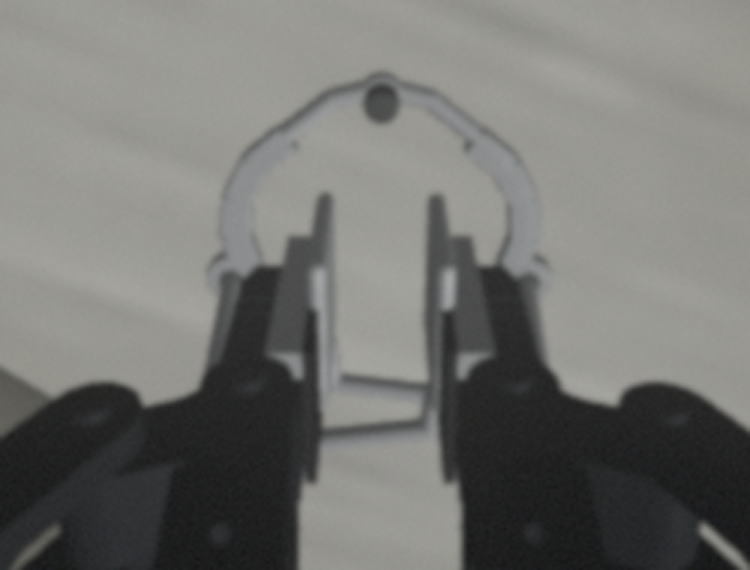

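View pics/s7c.png

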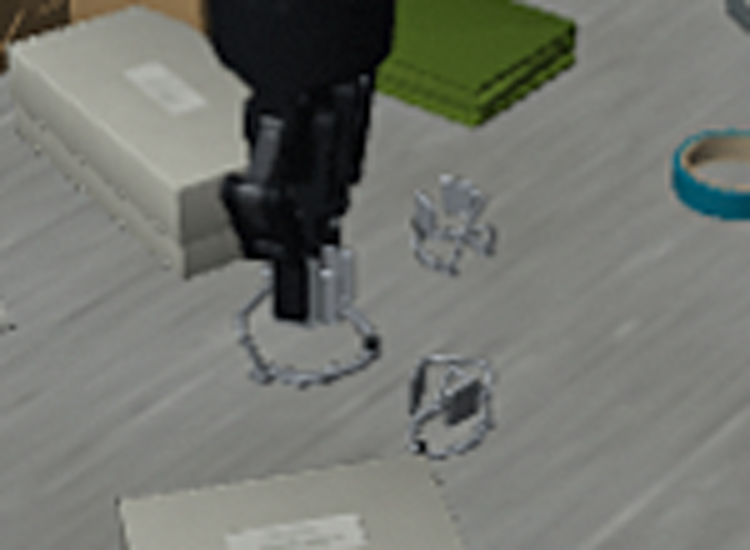

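The ring is squeezed and spread, coil at crop (381,100). The tool is being pushed up with about 10 N against the table, so I'll lift to unload and check.

{"op": "jog_arm", "data": {"jaw": [1,1,1,1,1,1,1,1], "linear": [[0,0,-0.002],[0,0,-0.004],[0,0,-0.01],[0,0,-0.02],[0,0,-0.04],[0,0,-0.06],[0,0,-0.06],[0,0,-0.06]], "delta_rot": [[0,0,0],[0,0,0],[0,0,0],[0,0,0],[0,0,0],[0,0,0],[0,0,0],[0,0,0]]}}

```text
clock: 6.7
eef_pos: [0.5547, 0.2315, 0.0728]
tool_rot: [0.56, 0.829, 0.001, 0.001]
ft_force: [-0.4, 0.7, -1.0]
grip_width: 0.0177
```

```bash
python3 look.py w8; python3 look.py s8 scene; python3 -c "
import cv2
a=cv2.imread('pics/s8.png')[170:280,170:320];b=cv2.imread('pics/w8.png')[180:370,150:400]
cv2.imwrite('pics/s8c.png',cv2.resize(a,None,fx=5,fy=5,interpolation=cv2.INTER_CUBIC));cv2.imwrite('pics/w8c.png',cv2.resize(b,None,fx=3,fy=3,interpolation=cv2.INTER_CUBIC))"
```

```text
6.7 pos [0.5547 0.2315 0.0728] yaw x 111.91 z [ 0.0031  0.0012 -1.    ] F [-0.38  0.74 -0.99] w 0.017728323685506166
6.75 pos [0.5537 0.2311 0.0714] yaw x 111.91 z [ 5.e-04  2.e-04 -1.e+00] F [ 0.34 -0.2  -0.73] w 0.017802294920067064
```

View pics/w8c.png

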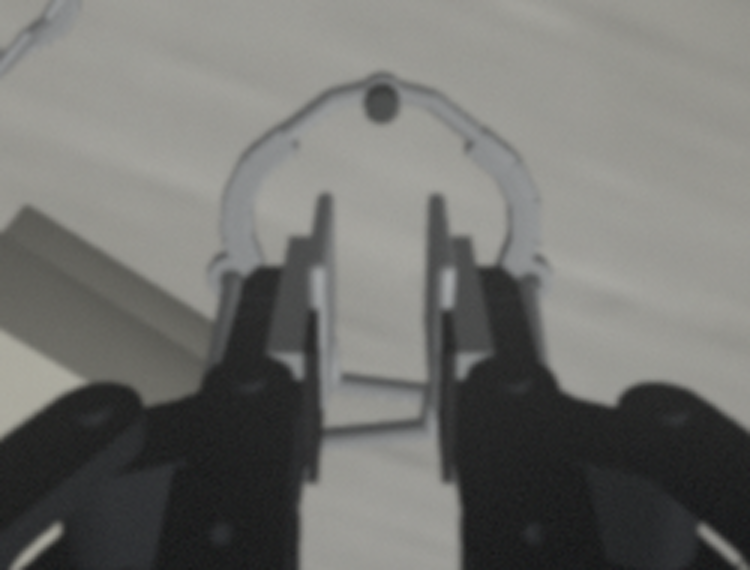

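View pics/s8c.png

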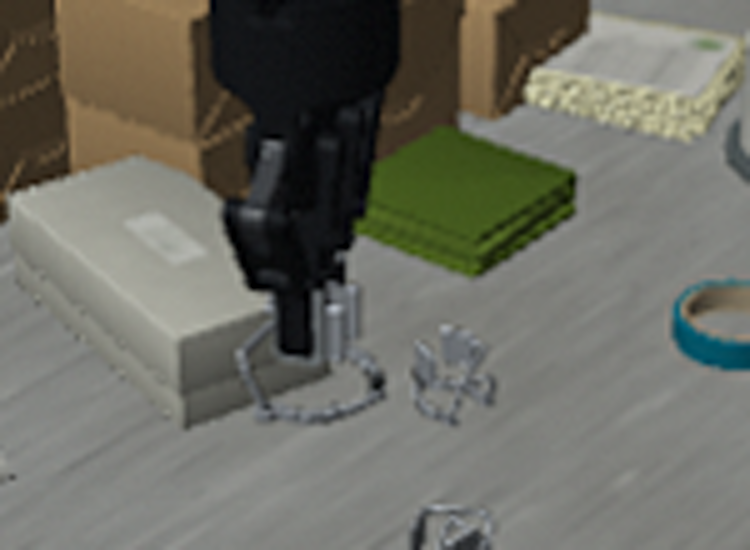

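The ring is lifted, spread and symmetric in the jaws, with the coil at tool (0, -28 mm) and the hoop axis at about y = -1 mm as specified. Its underside is 14 mm ahead of the TCP. Now to the spindle.

{"op": "jog_arm", "data": {"jaw": [1,1,1,1,1,1,1,1], "linear": [[0,0,-0.03],[-0.01,-0.003,-0.06],[-0.03,-0.008,-0.09],[-0.055,-0.015,-0.12],[-0.08,-0.022,-0.145],[-0.11,-0.03,-0.165],[-0.145,-0.04,-0.179],[-0.18,-0.05,-0.179]], "delta_rot": [[0,0,2.7],[0,0,5.4],[0,0,8.1],[0,0,10.8],[0,0,13.5],[0,0,16.2],[0,0,19],[0,0,21.9]]}}

```text
clock: 7.47
eef_pos: [0.5755, 0.0445, 0.2527]
tool_rot: [0.707, 0.707, 0.002, 0.001]
ft_force: [1.4, -0.5, -0.1]
grip_width: 0.0175
```

```bash
python3 - <<'E'
from h import *
from workcell import bot
o=bot.get_obs(); T=R.from_quat(o['tool_rot']); print(o['clock'],o['eef_pos'],o['joint_pos'].round(3),T.as_matrix()[:,0].round(4),o['ft_force'],o['grip_width'])
print(T.inv().apply(np.array([.60,-.19,.25])-o['eef_pos']))
E
```

```text
7.4667 [0.5755472  0.04447123 0.25269494] [ 0.077  0.386  0.278  1.459 -0.     0.078] [9.e-04 1.e+00 3.e-04] [ 1.42924523 -0.50834836 -0.12390581] 0.01753763100333754
[-0.234449    0.02466114  0.00273053]
```

{"op": "jog_arm", "data": {"jaw": [1,1,1,1,1,1,1,1], "linear": [[-0.035,0.004,0],[-0.075,0.008,0],[-0.115,0.012,0],[-0.155,0.016,0],[-0.19,0.02,0],[-0.22,0.023,0],[-0.232,0.025,0],[-0.232,0.025,0]], "delta_rot": [[0,0,0],[0,0,0],[0,0,0],[0,0,0],[0,0,0],[0,0,0],[0,0,0],[0,0,0]]}}

```text
clock: 8.13
eef_pos: [0.5988, -0.1896, 0.2478]
tool_rot: [0.709, 0.706, -0.001, -0.001]
ft_force: [0.6, 0.6, -1.1]
grip_width: 0.0177
```

```bash
python3 look.py w9
```

```text
8.1333 pos [ 0.5988 -0.1896  0.2478] yaw x 89.75 z [-3.2e-03  4.0e-04 -1.0e+00] F [ 0.6   0.62 -1.08] w 0.017746387832081194
```

View pics/w9.png

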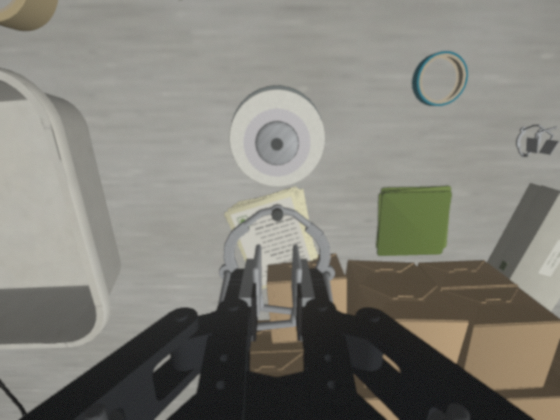

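Spindle in view: head at about (277,143), disc and roll concentric around it. Measuring precisely.

```bash
python3 - <<'E'
from h import *
from look import look
o,c,p,d=look('w10')
a=p[75:200,215:340,::-1];cv2.imwrite('pics/w10c.png',cv2.resize(a,None,fx=5,fy=5,interpolation=cv2.INTER_CUBIC)[:600])
P,uv=cloud(c,d,225,330,80,190)
print(np.histogram(P[:,2],bins=np.arange(.05,.14,.004)))
for lo,hi in((.06,.08),(.09,.105),(.105,.13)):
    m=(P[:,2]>lo)&(P[:,2]<hi)
    if m.sum()>5: print(lo,m.sum(),np.median(P[m,2]),cv2.minEnclosingCircle(P[m][:,:2].astype(np.float32)))
E
```

```text
8.1833 pos [ 0.5988 -0.1875  0.2482] yaw x 89.87 z [-0.003   0.0015 -1.    ] F [-0.17  0.29 -0.14] w 0.017850464904173878
(array([   0,    0,    0,    0, 1319, 2341,    0,    0,    0,    0,    0,
         79, 2057, 1268,  108,    0,    0,    0,    0,    0,    0,    0]), array([0.05 , 0.054, 0.058, 0.062, 0.066, 0.07 , 0.074, 0.078, 0.082,
       0.086, 0.09 , 0.094, 0.098, 0.102, 0.106, 0.11 , 0.114, 0.118,
       0.122, 0.126, 0.13 , 0.134, 0.138]))
0.06 3660 0.07026292926177705 ((0.5482662320137024, -0.18843337893486023), 0.05002398416399956)
0.09 2925 0.10049883968008544 ((0.5479222536087036, -0.18838880956172943), 0.032255999743938446)
0.105 587 0.10548441502199901 ((0.5478031635284424, -0.1884027123451233), 0.017742784693837166)
```

View pics/w10c.png

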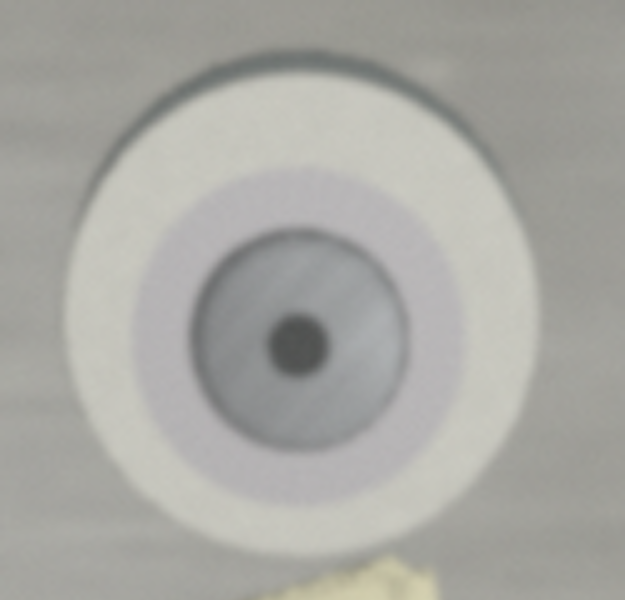

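Depth puts the disc at z≈0.1005, the head's end at 0.1055 and the axis at (0.5479, -0.1884), consistent with each other. Moving over it to hover.

{"op": "jog_arm", "data": {"jaw": [1,1,1,1,1,1,1,1], "linear": [[0,-0.01,0.01],[0,-0.025,0.03],[0,-0.04,0.055],[0,-0.05,0.08],[0,-0.05,0.095],[0,-0.05,0.1],[0,-0.05,0.1],[0,-0.05,0.1]], "delta_rot": [[0,0,0],[0,0,0],[0,0,0],[0,0,0],[0,0,0],[0,0,0],[0,0,0],[0,0,0]]}}

```text
clock: 8.9
eef_pos: [0.5503, -0.1854, 0.1509]
tool_rot: [0.706, 0.708, 0.0, 0.0]
ft_force: [-0.2, 0.1, -0.1]
grip_width: 0.0176
```

```bash
python3 look.py w11; python3 look.py w12;  python3 -c "
import cv2
b=cv2.imread('pics/w12.png')[170:360,150:400]
cv2.imwrite('pics/w12c.png',cv2.resize(b,None,fx=3,fy=3,interpolation=cv2.INTER_CUBIC))"
```

```text
8.9 pos [ 0.5503 -0.1854  0.1509] yaw x 90.13 z [ 1.e-03 -1.e-04 -1.e+00] F [-0.17  0.07 -0.14] w 0.01756961479391671
8.95 pos [ 0.5508 -0.1859  0.1515] yaw x 90.1 z [ 2.3e-03 -6.0e-04 -1.0e+00] F [ 0.18 -0.62 -0.06] w 0.01762521230301791
```

View pics/w12c.png

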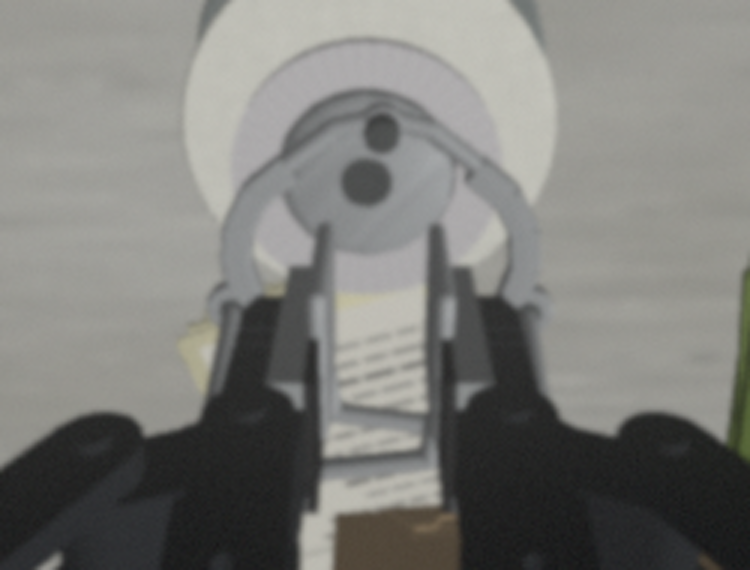

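{"op": "jog_arm", "data": {"jaw": [1,1,1,1,1,1,1,1], "linear": [[-0.001,-0.0005,0.004],[-0.002,-0.001,0.008],[-0.0027,-0.0015,0.012],[-0.0027,-0.0015,0.016],[-0.0027,-0.0015,0.02],[-0.0027,-0.0015,0.02],[-0.0027,-0.0015,0.02],[-0.0027,-0.0015,0.02]], "delta_rot": [[0,0,0],[0,0,0],[0,0,0],[0,0,0],[0,0,0],[0,0,0],[0,0,0],[0,0,0]]}}

```text
clock: 9.67
eef_pos: [0.548, -0.1892, 0.1301]
tool_rot: [0.707, 0.707, 0.0, -0.0]
ft_force: [-0.3, 0.1, 0.7]
grip_width: 0.0175
```

```bash
python3 look.py w13; python3 - <<'E'
from h import *
b=cv2.imread('pics/w13.png')[170:360,150:400]
cv2.imwrite('pics/w13c.png',cv2.resize(b,None,fx=3,fy=3,interpolation=cv2.INTER_CUBIC))
E
python3 look.py s13 scene; python3 -c "
import cv2
b=cv2.imread('pics/s13.png')[130:230,280:400]
cv2.imwrite('pics/s13c.png',cv2.resize(b,None,fx=6,fy=6,interpolation=cv2.INTER_CUBIC))"
```

```text
9.6667 pos [ 0.548  -0.1892  0.1301] yaw x 90.01 z [-0.  0. -1.] F [-0.32  0.08  0.69] w 0.017502465167142416
9.7167 pos [ 0.5481 -0.1893  0.1302] yaw x 90.02 z [ 3.e-04 -1.e-04 -1.e+00] F [-0.16 -0.81 -0.7 ] w 0.017907099055778315
```

View pics/w13c.png

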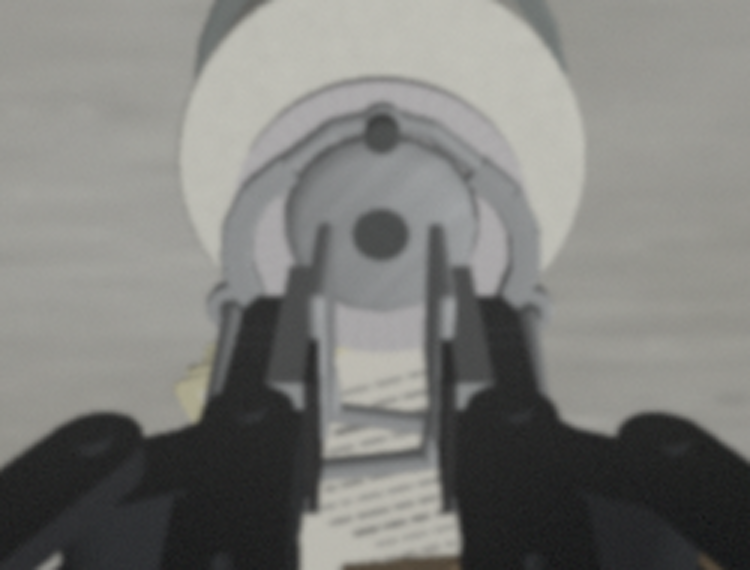

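View pics/s13c.png

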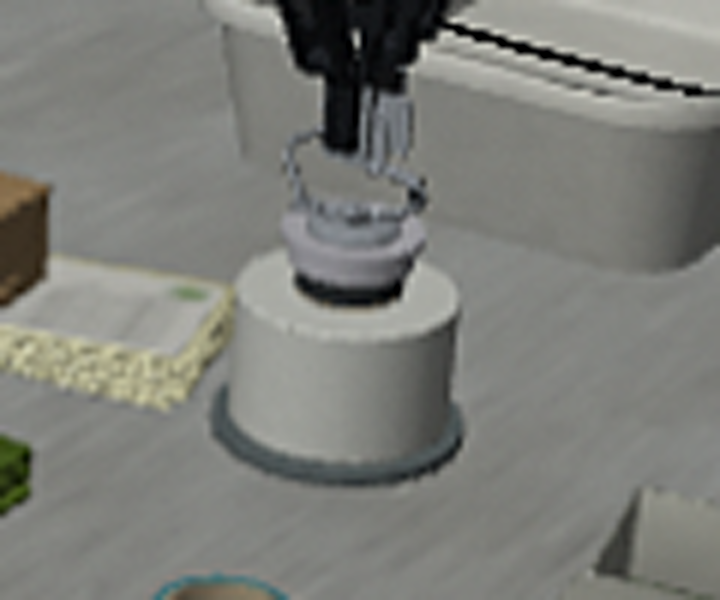

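Laterally the head (crop x≈382) is concentric with the hoop (≈381.5). Fore-aft I need about +1 mm. I'll shift and feel down.

{"op": "jog_arm", "data": {"jaw": [1,1,1,1,1,1,1,1], "linear": [[0,0.0005,0],[0,0.001,0.001],[0,0.001,0.003],[0,0.001,0.005],[0,0.001,0.007],[0,0.001,0.008],[0,0.001,0.008],[0,0.001,0.008]], "delta_rot": [[0,0,0],[0,0,0],[0,0,0],[0,0,0],[0,0,0],[0,0,0],[0,0,0],[0,0,0]]}}

```text
clock: 10.43
eef_pos: [0.5489, -0.1892, 0.122]
tool_rot: [0.707, 0.707, -0.0, -0.0]
ft_force: [0.6, -0.7, -0.3]
grip_width: 0.0178
```

```bash
python3 look.py w14; python3 -c "
import cv2
b=cv2.imread('pics/w14.png')[170:360,150:400]
cv2.imwrite('pics/w14c.png',cv2.resize(b,None,fx=3,fy=3,interpolation=cv2.INTER_CUBIC))"
```

```text
10.4333 pos [ 0.5489 -0.1892  0.122 ] yaw x 90.02 z [-3.e-04  1.e-04 -1.e+00] F [ 0.61 -0.71 -0.34] w 0.01777764495475978
```

View pics/w14c.png

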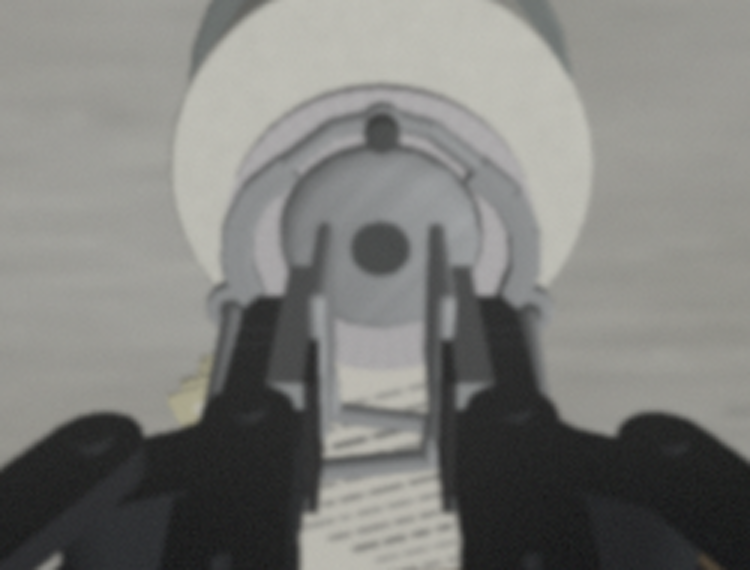

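{"op": "jog_arm", "data": {"jaw": [1,1,1,1,1,1,1,1], "linear": [[0,0,0.001],[0,0,0.002],[0,0,0.003],[0,0,0.004],[0,0,0.005],[0,0,0.005],[0,0,0.005],[0,0,0.005]], "delta_rot": [[0,0,0],[0,0,0],[0,0,0],[0,0,0],[0,0,0],[0,0,0],[0,0,0],[0,0,0]]}}

```text
clock: 11.15
eef_pos: [0.549, -0.1892, 0.1171]
tool_rot: [0.707, 0.707, 0.0, 0.0]
ft_force: [-0.4, 1.0, -1.6]
grip_width: 0.0177
```

```bash
python3 look.py w15; python3 -c "
import cv2
b=cv2.imread('pics/w15.png')[170:360,150:400]
cv2.imwrite('pics/w15c.png',cv2.resize(b,None,fx=3,fy=3,interpolation=cv2.INTER_CUBIC))"
```

```text
11.15 pos [ 0.549  -0.1892  0.1171] yaw x 90.02 z [ 0. -0. -1.] F [-0.39  1.05 -1.64] w 0.017709578452719407
```

View pics/w15c.png

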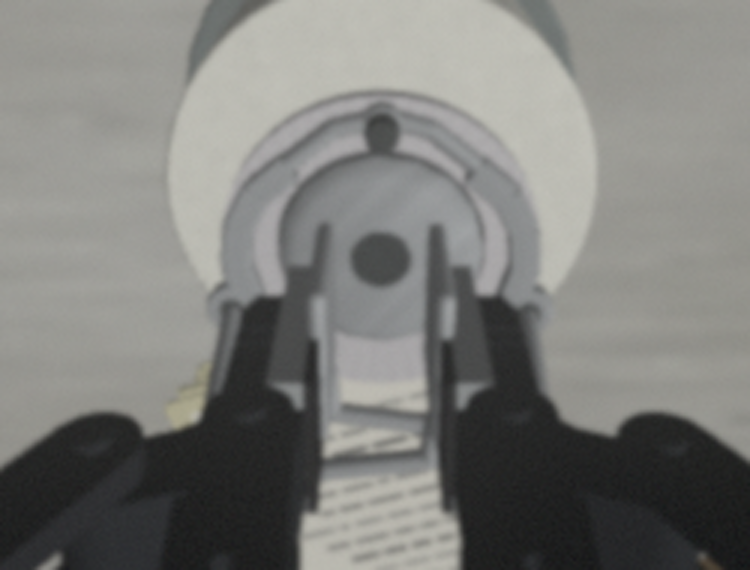

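Entering over the chamfer with no force, still concentric. Going on in small steps.

{"op": "jog_arm", "data": {"jaw": [1,1,1,1,1,1,1,1], "linear": [[0,0,0.001],[0,0,0.002],[0,0,0.003],[0,0,0.004],[0,0,0.004],[0,0,0.004],[0,0,0.004],[0,0,0.004]], "delta_rot": [[0,0,0],[0,0,0],[0,0,0],[0,0,0],[0,0,0],[0,0,0],[0,0,0],[0,0,0]]}}

```text
clock: 11.87
eef_pos: [0.5491, -0.1892, 0.1134]
tool_rot: [0.707, 0.707, 0.0, 0.0]
ft_force: [-0.1, 0.5, 2.3]
grip_width: 0.0177
```

```bash
cat > f.py <<'E'
from workcell import bot
import numpy as np
for i in range(3):
    o=bot.get_obs(); print(o['clock'],o['eef_pos'].round(4),np.round(o['ft_force'],2),np.round(o['ft_torque'],2),round(o['grip_width'],4))
    bot.camera('wrist')
E
python3 f.py
```

```text
11.8667 [ 0.5491 -0.1892  0.1134] [-0.12  0.52  2.28] [ 0.08  0.17 -0.04] 0.0177
11.9167 [ 0.5491 -0.1892  0.1133] [-0.65  1.09  2.06] [ 0.08  0.15 -0.02] 0.0175
11.9667 [ 0.549  -0.1892  0.1133] [-0.16  0.63  3.  ] [ 0.15  0.14 -0.04] 0.0176
```

Contact with the disc at the expected height (~2.4 N). Pushing on in small steps.

{"op": "jog_arm", "data": {"jaw": [1,1,1,1,1,1,1,1], "linear": [[0,0,0.001],[0,0,0.002],[0,0,0.003],[0,0,0.004],[0,0,0.004],[0,0,0.004],[0,0,0.004],[0,0,0.004]], "delta_rot": [[0,0,0],[0,0,0],[0,0,0],[0,0,0],[0,0,0],[0,0,0],[0,0,0],[0,0,0]]}}

```text
clock: 12.68
eef_pos: [0.5492, -0.1892, 0.1097]
tool_rot: [0.707, 0.707, 0.0, 0.0]
ft_force: [0.1, 1.7, 6.6]
grip_width: 0.0179
```

```bash
python3 f.py
```

```text
12.6833 [ 0.5492 -0.1892  0.1097] [0.14 1.73 6.64] [ 0.15  0.33 -0.03] 0.0179
12.7333 [ 0.5492 -0.1892  0.1097] [-0.5   1.96  5.32] [0.17 0.31 0.  ] 0.0179
12.7833 [ 0.5492 -0.1892  0.1097] [-1.32  1.14  6.35] [ 0.14  0.34 -0.02] 0.0177
```

{"op": "jog_arm", "data": {"jaw": [1,1,1,1,1,1,1,1], "linear": [[0,0,0.0005],[0,0,0.001],[0,0,0.0015],[0,0,0.002],[0,0,0.0025],[0,0,0.003],[0,0,0.003],[0,0,0.003]], "delta_rot": [[0,0,0],[0,0,0],[0,0,0],[0,0,0],[0,0,0],[0,0,0],[0,0,0],[0,0,0]]}}

```text
clock: 13.5
eef_pos: [0.5492, -0.1892, 0.1072]
tool_rot: [0.707, 0.707, 0.0, 0.001]
ft_force: [-1.7, 1.3, 8.5]
grip_width: 0.0177
```

```bash
python3 f.py; python3 look.py w16; python3 look.py s16 scene; python3 -c "
import cv2
b=cv2.imread('pics/w16.png')[170:360,150:400]
cv2.imwrite('pics/w16c.png',cv2.resize(b,None,fx=3,fy=3,interpolation=cv2.INTER_CUBIC))
b=cv2.imread('pics/s16.png')[130:230,280:400]
cv2.imwrite('pics/s16c.png',cv2.resize(b,None,fx=6,fy=6,interpolation=cv2.INTER_CUBIC))"
```

```text
13.5 [ 0.5492 -0.1892  0.1072] [-1.65  1.32  8.51] [0.27 0.49 0.02] 0.0177
13.55 [ 0.5492 -0.1893  0.1072] [-2.34  2.44  8.85] [ 0.2   0.56 -0.01] 0.0179
13.6 [ 0.5492 -0.1893  0.1072] [-2.57  1.08  8.16] [0.22 0.48 0.02] 0.0179
13.65 pos [ 0.5493 -0.1893  0.1072] yaw x 90.02 z [ 1.2e-03 -4.0e-04 -1.0e+00] F [-1.81  1.01  7.55] w 0.01781342932109955
13.7 pos [ 0.5492 -0.1892  0.1072] yaw x 90.02 z [ 1.2e-03 -3.0e-04 -1.0e+00] F [-1.43  1.26  8.04] w 0.017489017232888
```

View pics/w16c.png

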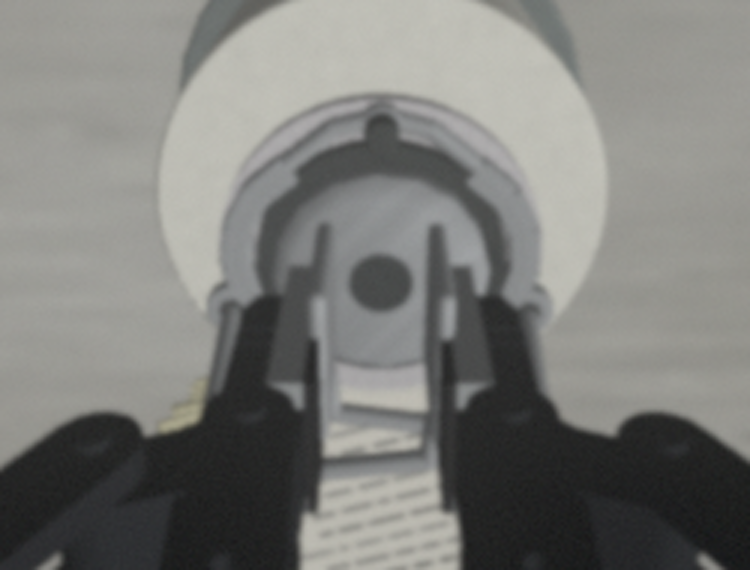

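View pics/s16c.png

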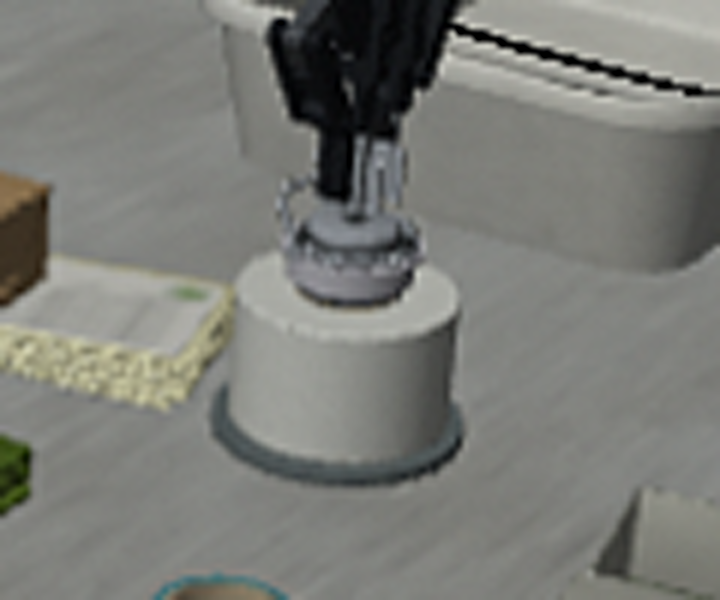

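Disc about 6 mm down, dark gap visible all round the head. A little further, to about 11 N.

{"op": "jog_arm", "data": {"jaw": [1,1,1,1,1,1,1,1], "linear": [[0,0,0.0005],[0,0,0.001],[0,0,0.0015],[0,0,0.002],[0,0,0.0025],[0,0,0.003],[0,0,0.003],[0,0,0.003]], "delta_rot": [[0,0,0],[0,0,0],[0,0,0],[0,0,0],[0,0,0],[0,0,0],[0,0,0],[0,0,0]]}}

```text
clock: 14.42
eef_pos: [0.5493, -0.1892, 0.1047]
tool_rot: [0.707, 0.707, 0.0, 0.001]
ft_force: [-2.6, 2.6, 10.3]
grip_width: 0.018
```

```bash
python3 f.py; python3 look.py w17; python3 look.py s17 scene; python3 -c "
import cv2
b=cv2.imread('pics/w17.png')[170:360,150:400]
cv2.imwrite('pics/w17c.png',cv2.resize(b,None,fx=3,fy=3,interpolation=cv2.INTER_CUBIC))
b=cv2.imread('pics/s17.png')[130:230,280:400]
cv2.imwrite('pics/s17c.png',cv2.resize(b,None,fx=6,fy=6,interpolation=cv2.INTER_CUBIC))"
```

```text
14.4167 [ 0.5493 -0.1892  0.1047] [-2.62  2.6  10.3 ] [0.35 0.7  0.01] 0.018
14.4667 [ 0.5493 -0.1893  0.1047] [-2.94  1.69 11.29] [0.3  0.74 0.  ] 0.0175
14.5167 [ 0.5493 -0.1892  0.1047] [-2.52  2.1  11.76] [ 0.36  0.67 -0.03] 0.0181
14.5667 pos [ 0.5493 -0.1893  0.1047] yaw x 90.02 z [ 1.6e-03 -5.0e-04 -1.0e+00] F [-2.6   1.49 11.12] w 0.017410597744401304
14.6167 pos [ 0.5493 -0.1893  0.1047] yaw x 90.02 z [ 1.7e-03 -5.0e-04 -1.0e+00] F [-3.08  2.41 11.44] w 0.01737889681052469
```

View pics/w17c.png

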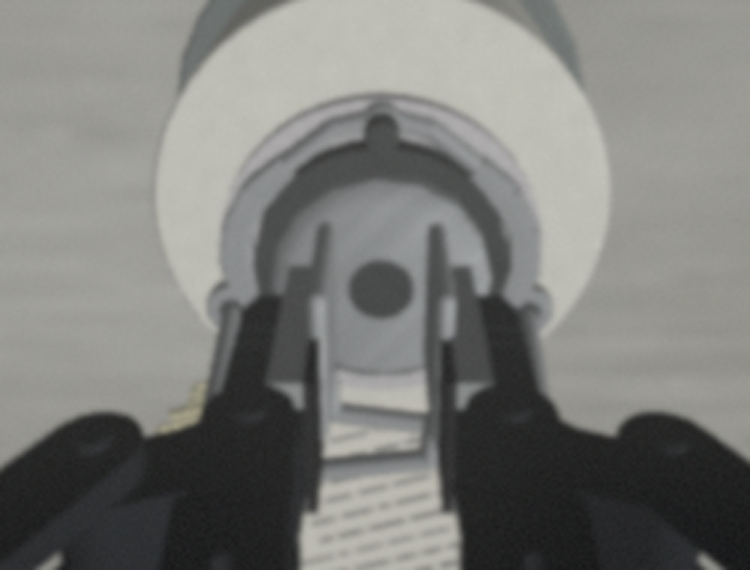

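View pics/s17c.png

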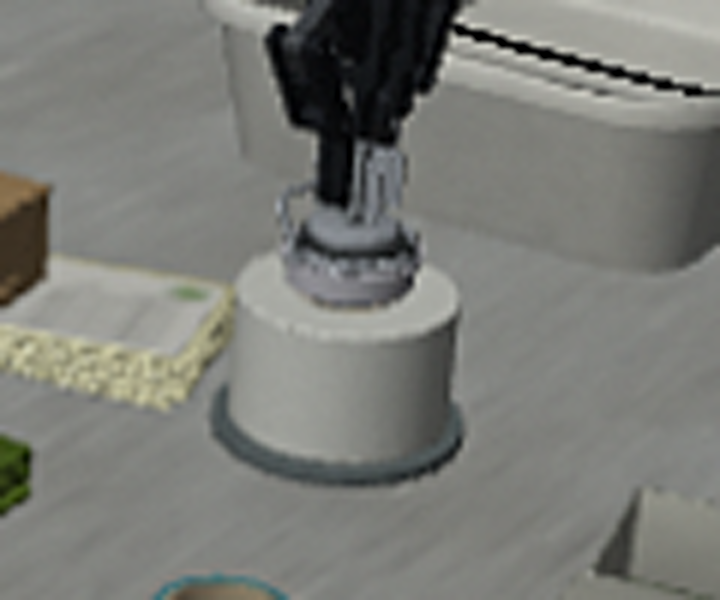

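Disc about 8.8 mm down at ~11 N, ring below the head and concentric. Now I'll release gradually. The fingers follow the ears' swing: 3.5 mm back, and 2 mm down to cancel the pads' upward swing.

{"op": "jog_arm", "data": {"jaw": [0.8,0.76,0.72,0.67,0.62,0.57,0.52,0.47], "linear": [[0,0,0],[0,-0.0003,0.0003],[0,-0.0008,0.0006],[0,-0.0014,0.0009],[0,-0.002,0.0012],[0,-0.0026,0.0015],[0,-0.0032,0.0018],[0,-0.0035,0.002]], "delta_rot": [[0,0,0],[0,0,0],[0,0,0],[0,0,0],[0,0,0],[0,0,0],[0,0,0],[0,0,0]]}}

```text
clock: 15.33
eef_pos: [0.5451, -0.1893, 0.1006]
tool_rot: [0.707, 0.707, -0.0, -0.0]
ft_force: [-0.4, -0.2, 0.8]
grip_width: 0.045
```

```bash
python3 look.py w18; python3 look.py s18 scene; python3 -c "
import cv2
b=cv2.imread('pics/w18.png')[170:360,150:400]
cv2.imwrite('pics/w18c.png',cv2.resize(b,None,fx=3,fy=3,interpolation=cv2.INTER_CUBIC))
b=cv2.imread('pics/s18.png')[130:230,280:400]
cv2.imwrite('pics/s18c.png',cv2.resize(b,None,fx=6,fy=6,interpolation=cv2.INTER_CUBIC))"
```

```text
15.3333 pos [ 0.5451 -0.1893  0.1006] yaw x 90.01 z [-7.e-04 -0.e+00 -1.e+00] F [-0.42 -0.25  0.79] w 0.04502058404646724
15.3833 pos [ 0.545  -0.1892  0.1003] yaw x 90.01 z [-1.2e-03  2.0e-04 -1.0e+00] F [ 0.83  0.68 -1.3 ] w 0.0452614610405292
```

View pics/w18c.png

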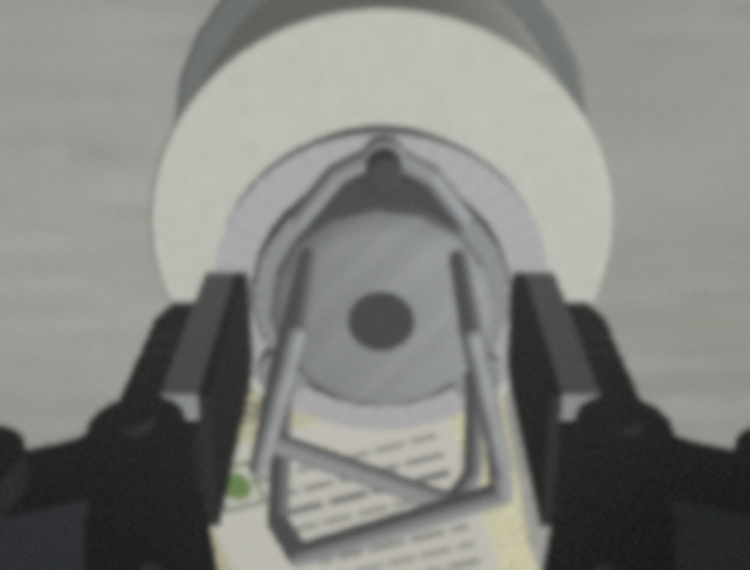

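View pics/s18c.png

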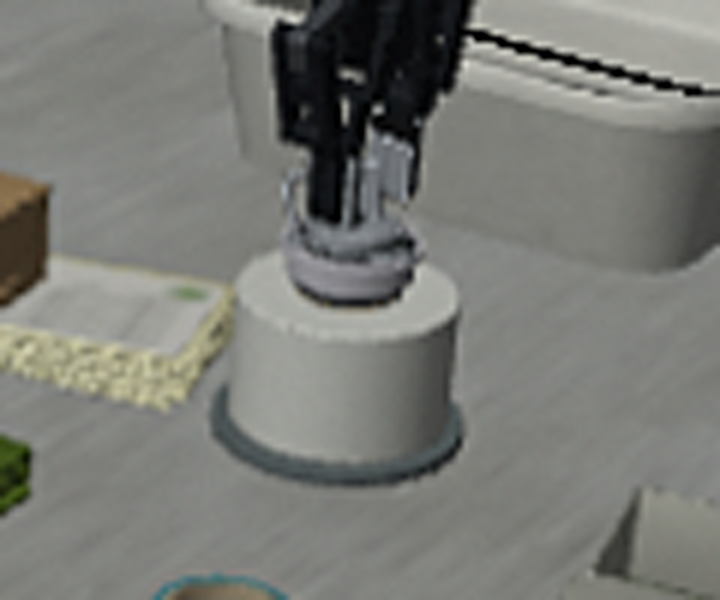

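The ring has contracted with the hoop under the head's rim, and the force is ~0. Opening clear and lifting straight up.

{"op": "jog_arm", "data": {"jaw": [0.4,0.3,0.22,0.22,0.22,0.22,0.22,0.22], "linear": [[0,0,0],[0,0,0],[0,0,0],[0,0,-0.005],[0,0,-0.015],[0,0,-0.035],[0,0,-0.06],[0,0,-0.08]], "delta_rot": [[0,0,0],[0,0,0],[0,0,0],[0,0,0],[0,0,0],[0,0,0],[0,0,0],[0,0,0]]}}

```text
clock: 16.1
eef_pos: [0.5458, -0.1893, 0.1836]
tool_rot: [0.707, 0.707, 0.0, 0.001]
ft_force: [0.9, -0.1, 0.1]
grip_width: 0.0667
```

{"op": "jog_arm", "data": {"jaw": [0.22,0.22,0.22,0.22,0.22,0.22,0.22,0.22], "linear": [[0,0.01,-0.02],[0,0.025,-0.03],[0,0.04,-0.04],[0,0.05,-0.04],[0,0.05,-0.04],[0,0.05,-0.04],[0,0.05,-0.04],[0,0.05,-0.04]], "delta_rot": [[0,0,0],[0,0,0],[0,0,0],[0,0,0],[0,0,0],[0,0,0],[0,0,0],[0,0,0]]}}

```text
clock: 16.77
eef_pos: [0.5945, -0.1891, 0.2209]
tool_rot: [0.707, 0.707, -0.0, -0.001]
ft_force: [0.3, -0.1, -0.2]
grip_width: 0.067
```

```bash
python3 look.py w19; python3 look.py s19 scene; python3 look.py t19 top; python3 - <<'E'
from h import *
w=np.load('pics/w19.npz'); c={k:w[k] for k in w.files if k not in'pd'}
uv=proj(c,[.548,-.1884,.1])[0]; print(uv)
u,v=uv.astype(int)
b=w['p'][max(0,v-65):v+65,u-70:u+70,::-1]
cv2.imwrite('pics/w19c.png',cv2.resize(b,None,fx=5,fy=5,interpolation=cv2.INTER_CUBIC)[:600])
b=cv2.imread('pics/s19.png')[130:230,280:400]
cv2.imwrite('pics/s19c.png',cv2.resize(b,None,fx=6,fy=6,interpolation=cv2.INTER_CUBIC))
P,_=cloud(c,w['d'],u-60,u+60,max(0,v-60),v+60)
r=np.hypot(P[:,0]-.5479,P[:,1]+.1884)
for lo,hi in((0,.014),(.0,.02),(.026,.031)):
    m=(r>lo)&(r<hi); print(lo,hi,np.percentile(P[m,2],[5,25,50,75,95]).round(4))
E
```

```text
16.7667 pos [ 0.5945 -0.1891  0.2209] yaw x 90.0 z [-1.3e-03  3.0e-04 -1.0e+00] F [ 0.29 -0.12 -0.21] w 0.06701019068336626
16.8167 pos [ 0.5946 -0.1892  0.2209] yaw x 90.0 z [-1.1e-03  3.0e-04 -1.0e+00] F [-0.54 -0.85  0.28] w 0.06662828685891738
16.8667 pos [ 0.5947 -0.1892  0.221 ] yaw x 90.0 z [-8.e-04  2.e-04 -1.e+00] F [ 1.78 -0.2   0.91] w 0.06677276569276691
[276.57612647 151.11842861]
0 0.014 [0.1039 0.1046 0.1051 0.1056 0.1063]
0.0 0.02 [0.1028 0.1044 0.1051 0.1061 0.1398]
0.026 0.031 [0.0931 0.0938 0.0945 0.0967 0.1281]
```

View pics/w19c.png

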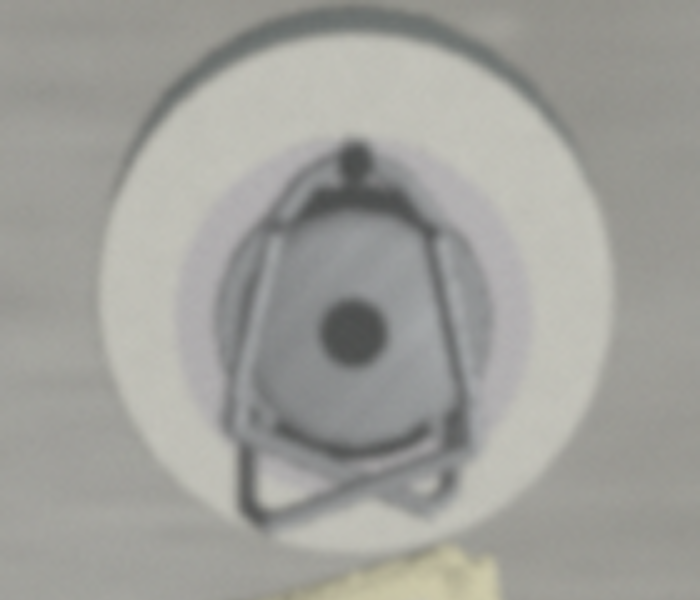

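View pics/s19c.png

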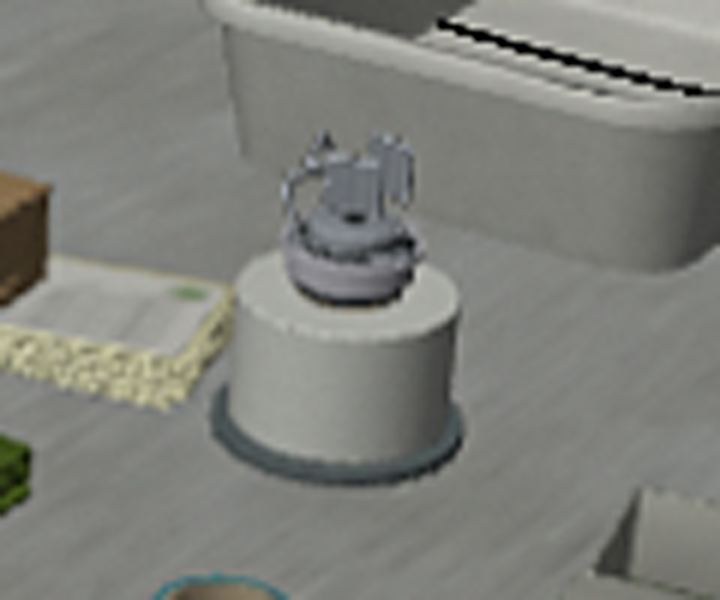

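View pics/t19.png

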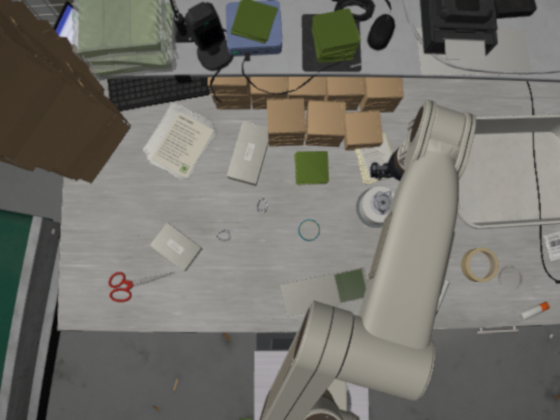

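The ring sits in the groove. The hoop is under the head's rim, the ear fronts are about 37 mm apart (spec suggests ≈38 mm in the groove, ≈29 mm if clamped on the head), and the disc is held at z≈0.0945, exactly 4 mm below the head's underside. The bystanders look unmoved. Handing in.

```bash
python3 -c "
from workcell import bot
print(bot.job_done()); print(bot.get_obs()['clock'])"
```

```text
the job is handed in; nothing more can be done
None
the job is handed in; nothing more can be done
```

The largest snap ring is locked in the groove under the spindle's head, and I handed the job in at about 17 s of the 50 s allowed. The hand-in gives no verdict, so success rests on the checks below.

**What I did:** I picked the ring up by its ears, squeezed it until it was fully spread, and centred it over the spindle using the wrist camera. I then felt down in small steps until the disc was about 8.8 mm down at about 11 N. I released it gradually, moving the fingers with the ears, then lifted clear.

**Last checks:**
- **Hoop:** it shows under the head's rim all round.
- **Ears:** the fronts are about 37 mm apart. I worked out about 38 mm for a ring in the groove and about 29 mm for one clamped on the head.
- **Disc:** depth reads about 94.5 mm, which is the ring's 4 mm below the head's underside at about 98.5 mm.
- **Robot and table:** there was no contact force after I lifted off, and the bystander objects look unmoved.

**What disagreed:**
- **Fingertips:** both cameras showed them about 23 mm further back than the data sheet says, so I set the grasp height from the images.
- **Grip opening:** it read 18 mm at full squeeze instead of 22 mm.
- **Closing on the table:** the squeeze pressed the tool up with about 10 N and shifted it about 3 mm, which cleared when I lifted.
- **Pushing down:** side forces grew to 2–3 N, although the ring looked concentric.

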